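# Fill the scenery-stone jar, cap it with the nested lids and lift off the outer lid

## Robot

A 6-joint arm with a two-finger parallel gripper is mounted at the origin on the work surface. World frame = base frame: x ahead of the robot, y to its left, z up, the work surface at z = 0. Lengths are in mm, angles in rad, forces in N, time in s.
With the tool pointing down it reaches from about 350 to 775 mm from the base axis. Payload 7.3 kg.
Tool frame: the origin (TCP) lies midway between the tips of the shut fingers; the grasp point (between the pads) lies 19 mm behind it; x points along the fingers, y is the direction in which the jaws open and shut, and the axes are right-handed (so a half turn about x gives the same grasp; the last joint's range is limited). The gripper opens to 92 mm and grips with 3 to 60 N. Pads are 19 mm wide; open, the fingers measure 130 mm over their backs; the gripper's body (75 mm by 190 mm) begins 47 mm behind the grasp point.
Start: joints at [1.023, 0.342, 1.524, -0, 1.275, -0.146], TCP at [205.302, 483.214, 226.741] pointing down, gripper open.
Joint ranges: [-2.53, 2.53], [-0.77, 2.02], [0.04, 2.7], [-1, 4.14], [0.28, 2.66], [-3.11, 3.11]. Speed limits (rad/s): [2.57, 2.57, 3.14, 3.14, 3.14, 3.14].

## Interface

Orientations are given as [roll, pitch, yaw] about the fixed x, y, z axes, in that order (R = Rz(yaw) Ry(pitch) Rx(roll)).
In Python, from plant import bot gives the robot as it stands. The module is installed in compiled form; this text tells all that it offers.
- The arm moves only by the shell command python3 -m handwheel 'ROWS' [OPENING]. ROWS is JSON, a list that holds one entry, the list of rows, each a list of 4 numbers: the shift along the tool's x, y, z in cm, then the turn about the tool's x in rad. A call has 1 to 8 rows; each row shifts and turns the commanded pose from where the row before left it, along the tool's axes as they then stand; what a row does not reach is not made up. A row lasts 1/12 s, in which the tool goes at most 41.7 mm and 7.16 degrees, less where a joint would pass 70% of its speed; a pose out of reach is approached as far as the arm can. A call is refused whole if a number of a shift passes 4.17 or a number of a turn 0.125, either way. A call with a gripper value outside its range is refused whole. OPENING is the opening, from 0 (shut) to 1 (fully open), set as the call begins (- or left out, the last holds). The fingers move at their own pace and stop on an object; the grip force is fixed at half the most. Time passes only in rows, so rows that do not move let the fingers close. It gives the time, the measured TCP pose, the force and the opening at its end, in the units of the state.
- bot.get_obs(): the state, without advancing time (a new reading comes with each control period).
- bot.capture(name): name is "scene" or "top"; returns (picture, depth): 420x560x3 uint8, red, green, blue; 420x560 float32, mm along the optical axis (not along the pixel's ray), 0 where there is no reading.
- bot.camera_model(name): a dict with "fx", "fy", "cx", "cy" (pixels), "dist_coeffs" ([k1, k2, p1, p2, k3] as OpenCV has them; the pictures are not rectified), "position" and "rotation" of the camera in the world. Camera axes: x right, y down, z forward; pixel columns grow to the right and rows downward; lengths in mm; the calibration is good to about 2 mm. A picture is of the moment at which its call begins. camera_model takes no time and is no camera call.
- bot.close_job(): hands the job in, once; it reports no verdict.
Trained networks look in the newest picture that a camera, given by its name, has taken for a name from the list of things; names that differ only in an ending like _2 or _b are one class to them, and where a whole thing is asked for, a point or a joint stands for the part that bears it (a point fixed in the world has none). Each returns a list of dicts, best first, with "conf" (0 to 1); they miss things now and then, are a little off and sometimes report something else, mostly with a low value. They report only what shows in the picture. A call takes as long as a camera call. They do not tell look-alikes from the thing itself.
- bot.find_in(camera, label): "bbox" ([left, top, width, height] in pixels, round what is visible of it).
- bot.spot_point(camera, label): "point" ([column, row] in pixels: a listed point, or the origin of a listed thing).
The state is a dict: "time": time; "joint_positions": joint angles; "dq": joint speeds; "tau": joint torques, N m; "tool_pos": TCP position; "tcp_rot": TCP orientation; "contact_force": force on the tool from outside, world axes, zero at the start; "moment": the same for the moment, N m; "grip_width": finger opening in mm.
Only numpy, scipy, OpenCV 4.12 (cv2) and the standard library are available. Lean on these libraries where they do the work, as an engineer would, in place of code of your own. Each camera call takes 0.05 s, during which the arm holds its last target.

## Task

At the model-railway bench, pour all four stones from the scoop through the clear jar's wide funnel mouth down into its narrow tube, and set the scoop back down upright on the bench. Then carry the nested lids together by the inner lid's yellow stem, lower them onto the jar until the white inner lid is fully seated before letting go, and lift the blue outer lid alone by its collar, leaving the inner lid seated and undisturbed. Finish while still holding the outer lid level in the gripper, completely clear above the top of the yellow stem; leave the pine, cottage and boxcar alone.

Things in the scene. Friction and masses are not known exactly. Their poses are not given: they have to be found in the camera images.
- jar: Clear jar fixed upright to the bench, on a dark foot disc 110 mm wide, 12 mm high. From the top: straight lip 14 mm deep (104 mm outside, 98 mm inside), funnel cone 38 mm tall, then a narrow tube reaching from the bench to 70 mm (48 mm outside, 42 inside, floor 12 mm up). Origin: centre of the underside, on the bench; z up; rim at z = 122 mm.
- inner_lid: White inner lid, about 90 g: plug 88 mm wide, 9 mm deep (foot chamfered to 80) under a flange 110 mm wide, 5 mm thick; a yellow stem rises on its axis. Origin: centre of the plug's underside, z up. Starts standing on the bench under the outer lid. Seated, the flange rests on the jar's rim, plug inside with 5 mm clearance all round, origin 113 mm above the jar's.
- outer_lid: Blue outer lid, 60 g, lying loose on the inner lid's flange, carried along when the stem is lifted. Skirt 122 mm outside, 116 inside, 7 mm deep; top plate 4 mm thick; on it an upright collar around the stem. Origin: centre of the skirt's lower edge, z up; nested, 7 mm above the inner lid's origin. It can slip 3 mm sideways; nothing locks it, so it lifts straight off.
- stem_top (a point): Centre of the top of the inner lid's round yellow stem: 18 mm diameter, 68 mm above the inner lid's origin; its upper 30 mm stand free above the outer lid's collar.
- collar_top (a point): Centre of the open top of the outer lid's blue tubular collar: 38 mm outside, 30 mm inside diameter, 20 mm tall; this point is 31 mm above the outer lid's origin. The yellow stem stands through it.
- scoop: Loose aluminium scoop, about 140 g: pan 104 mm long, 56 wide, walls 30 tall, open at the front (nose, its +x end); the last 41 mm of floor rise 12 degrees to the nose. Above its rear half a red upright grip plate 12 mm thick (along y), x = -50 to 12 mm, z = 37 to 85 mm. Origin: underside, below the middle; z up. Tipped 50 to 55 degrees nose down, the stones slide out.
- scoop_grip (a point): Place to grip the scoop's red plate (fingers closing along the scoop's y), 12 mm behind and 66 mm above the scoop's origin, above its centre of mass; 19 mm below the plate's top edge. Axes as the scoop.
- scoop_nose (a point): Middle of the scoop's front floor edge, over which the stones leave: 61 mm in front of and 12 mm above the scoop's origin. Axes as the scoop.
- stone0: Terracotta rounded lump of model rock, about 18 x 17 x 16 mm, 12 g, at the start lying in the scoop. Origin near its underside; it turns as the stone rolls.
- stone1: Grey rounded lump of model rock, about 18 x 17 x 16 mm, 12 g, at the start lying in the scoop. Origin near its underside; it turns as the stone rolls.
- stone2: Terracotta rounded lump of model rock, about 18 x 17 x 16 mm, 12 g, at the start lying in the scoop. Origin near its underside; it turns as the stone rolls.
- stone3: Grey rounded lump of model rock, about 18 x 17 x 16 mm, 12 g, at the start lying in the scoop. Origin near its underside; it turns as the stone rolls.
- pine: Bystander: model pine, 102 mm tall, on a round base 44 mm wide. Origin: centre of the underside.
- cottage: Bystander: white model cottage, 70 x 58 mm over the roof, about 70 mm tall. Origin: centre of the underside.
- boxcar: Bystander: red model railway boxcar, 146 x 34 mm, 47 mm tall. Origin: centre of the underside; x along the car.
Not all that is in view belongs to the job. Several things have the shape of the outer_lid; the one meant has the colours described above.

How it is judged:
By the outcome, as a careful person would: the job done as asked, in the order asked, and still so for the second after the job is handed in, while the arm keeps its last pose, push and grip.
It also fails if it takes over 72 s, if anything falls off the work surface, if the arm or the gripper's body presses on something with over 40 N, if the wrist force passes 120 N, or if a joint passes its speed limit or range.

## Working session

There is one attempt and no reset: what is moved stays moved. The work goes in short steps, Python scripts to look and compute and a shell command to move; the robot and the scene stay as the last step left them, time stands still between calls to the robot, and variables do not carry over. Pictures are saved under pics/ and viewed, and the job is handed in when it is done.

```bash
mkdir -p pics; cat > h.py <<'E'
import numpy as np, cv2, json
from plant import bot
def save(n,im): cv2.imwrite(f'pics/{n}.png',cv2.cvtColor(im,cv2.COLOR_RGB2BGR))
E
python3 - <<'E'
from h import *
print(bot.get_obs())
for c in ("scene","top"):
    im,d=bot.capture(c); save(c+'0',im); np.save(f'pics/{c}0.npy',d); print(c,bot.camera_model(c))
E
```

```text
{'time': 0.0, 'joint_positions': array([ 1.02300151e+00,  3.42752692e-01,  1.52503273e+00,  1.59731205e-05,
        1.27539189e+00, -1.46017964e-01]), 'dq': array([ 0.00154988,  0.00056959,  0.00039059,  0.00059016,  0.00031352,
       -0.00122032]), 'tau': array([ 1.96549387e-03, -4.31246102e+01, -2.44228971e+01,  7.20012467e-02,
        5.57217922e-02, -9.72514545e-05]), 'tool_pos': array([205.07030668, 482.84442866, 226.02392577]), 'tcp_rot': array([-1.72645254,  1.56921159, -2.12823405]), 'contact_force': array([-0.00479015, -0.40764684,  0.64169935]), 'moment': array([-0.02595076, -0.00389106,  0.01358047]), 'grip_width': 91.77732965643828}
scene {'fx': 411.1790621620809, 'fy': 411.1790621620809, 'cx': 272.7082734665201, 'cy': 210.34697036800563, 'dist_coeffs': array([-0.07822391,  0.        ,  0.        ,  0.        ,  0.        ]), 'position': array([902.67185611, 409.05900833, 946.85776184]), 'rotation': array([-2.52448446, -0.00609768,  2.53329849])}
top {'fx': 384.48882001105557, 'fy': 384.48882001105557, 'cx': 278.17061563764105, 'cy': 205.14114805333284, 'dist_coeffs': array([0.00064589, 0.        , 0.        , 0.        , 0.        ]), 'position': array([356.97126344, -90.57607394, 979.50804786]), 'rotation': array([-2.9442561 ,  0.00456095, -1.54869036])}
```

View pics/scene0.png

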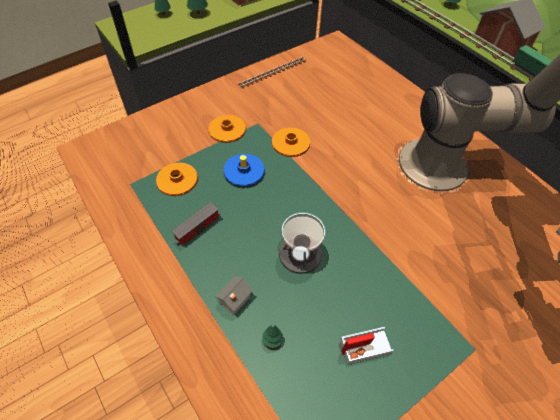

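View pics/top0.png

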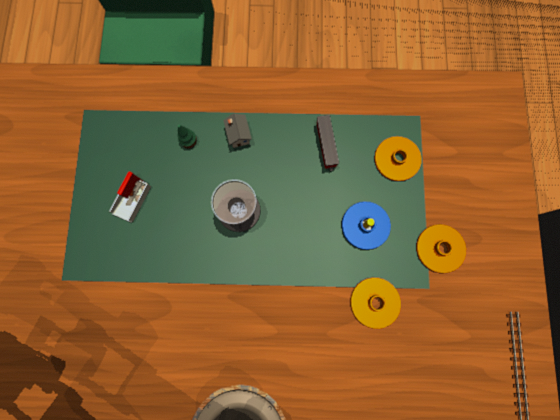

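The scene picture shows the scoop at (367,346), jar (302,243), pine (273,335), cottage (235,295) and boxcar (197,224). The lid-shaped candidates are blue at (243,168), and orange at (227,128), (291,141) and (177,178). Only the blue one has a blue collar and a yellow stem, so that is the one meant; I'll confirm it in a crop.

```bash
cat >> h.py <<'E'
from scipy.spatial.transform import Rotation as R
def cam(c):
    m=bot.camera_model(c)
    rot=np.array(m['rotation']); 
    Rm=R.from_euler('xyz',rot).as_matrix()
    K=np.array([[m['fx'],0,m['cx']],[0,m['fy'],m['cy']],[0,0,1]])
    return K,np.array(m['dist_coeffs']),np.array(m['position']),Rm
def ray(c,p):
    K,D,P,Rm=cam(c)
    u=cv2.undistortPoints(np.array([[p]],float),K,D)[0,0]
    return P,Rm@np.array([u[0],u[1],1.])
def atz(c,p,z):
    P,d=ray(c,p); return P+d*(z-P[2])/d[2]
def tri(ps,pt):
    A=np.zeros((3,3));b=np.zeros(3);L=[ray('scene',ps),ray('top',pt)]
    for P,d in L:
        d=d/np.linalg.norm(d);M=np.eye(3)-np.outer(d,d);A+=M;b+=M@P
    x=np.linalg.solve(A,b)
    g=[np.linalg.norm((np.eye(3)-np.outer(d,d)/(d@d))@(x-P)) for P,d in L]
    return x,max(g)
def proj(c,X):
    K,D,P,Rm=cam(c)
    rv=cv2.Rodrigues(Rm.T)[0]
    return cv2.projectPoints(np.array(X,float).reshape(-1,3),rv,-Rm.T@P,K,D)[0][:,0]
def depthpts(c,d,mask=None):
    K,D,P,Rm=cam(c)
    v,u=np.mgrid[:d.shape[0],:d.shape[1]]
    pts=np.stack([u,v],-1).reshape(-1,1,2).astype(float)
    n=cv2.undistortPoints(pts,K,D)[:,0]
    X=np.c_[n,np.ones(len(n))]*d.reshape(-1,1)
    return (X@Rm.T+P).reshape(d.shape+(3,))
def crop(n,im,x0,y0,w,h,f): save(n,cv2.resize(im[y0:y0+h,x0:x0+w],None,fx=f,fy=f,interpolation=cv2.INTER_CUBIC))
E
python3 - <<'E'
from h import *
a=cv2.imread('pics/scene0.png')[:,:,::-1]; b=cv2.imread('pics/top0.png')[:,:,::-1]
cr=lambda im,x,y,w,h: cv2.resize(im[y:y+h,x:x+w],(400,300),interpolation=cv2.INTER_CUBIC)
save('c0',np.vstack([np.hstack([cr(a,200,140,80,60),cr(a,327,315,80,60)]),np.hstack([cr(b,327,190,80,60),cr(b,90,165,80,60)])]))
res={}
for l in ['jar','stem_top','collar_top','inner_lid','outer_lid','scoop','scoop_grip','scoop_nose','pine','cottage','boxcar']:
    r={}
    for c in('scene','top'):
        o=bot.spot_point(c,l); r[c]=o
        print(l,c,[(np.round(q['point'],1).tolist(),round(q['conf'],2)) for q in o[:4]])
    try:print('   ',tri(r['scene'][0]['point'],r['top'][0]['point']))
    except Exception as e:print(e)
print(bot.get_obs()['time'])
E
```

```text
jar scene [([243.6, 173.7], 0.6), ([298.3, 254.7], 0.58)]
jar top [([242.0, 212.8], 0.83), ([187.2, 138.2], 0.63)]
    (array([551.95274213, -59.63834588, 253.64853438]), np.float64(79.70756317591085))
stem_top scene [([243.9, 156.6], 0.56)]
stem_top top [([371.6, 222.2], 0.63)]
    (array([ 501.47654216, -306.2267    ,   66.14568745]), np.float64(1.445293854989859))
collar_top scene [([224.9, 122.0], 0.92), ([289.3, 135.8], 0.71), ([242.4, 163.5], 0.63)]
collar_top top [([446.9, 248.8], 0.93), ([370.5, 222.5], 0.85), ([400.8, 153.3], 0.82), ([376.2, 304.1], 0.82)]
    (array([ 448.15038995, -504.20831707,   21.48129647]), np.float64(1.8661495866380713))
inner_lid scene [([243.6, 172.8], 0.6)]
inner_lid top [([362.6, 227.8], 0.61)]
    (array([ 501.86684929, -304.11121756,   -6.32660753]), np.float64(4.185665859097043))
outer_lid scene [([290.0, 142.3], 0.94), ([175.1, 180.5], 0.82), ([226.2, 130.2], 0.71), ([242.1, 173.9], 0.62)]
outer_lid top [([394.7, 159.1], 0.91), ([366.0, 222.1], 0.89), ([438.8, 251.7], 0.81), ([376.9, 303.1], 0.66)]
    (array([ 525.60350089, -198.65382737,  3
[... 483 characters left out ...]
186.4, 138.4], 0.25)]
    (array([507.51575835, 323.11942872,   9.69695517]), np.float64(0.8919461066872103))
pine scene [([270.6, 340.6], 0.74), ([245.4, 154.7], 0.21)]
pine top [([188.0, 139.5], 0.76)]
    (array([7.28764904e+02, 1.63689003e+02, 3.37055610e-01]), np.float64(1.6511545269460801))
cottage scene [([234.4, 296.9], 0.78), ([269.9, 339.5], 0.17)]
cottage top [([236.9, 134.3], 0.58), ([240.9, 210.3], 0.39)]
    (array([741.71613807,  30.08791836,  14.2381886 ]), np.float64(2.8645122835086396))
boxcar scene [([196.4, 223.7], 0.72)]
boxcar top [([326.2, 145.0], 0.74), ([239.3, 210.8], 0.6)]
    (array([ 715.31663245, -206.8407464 ,   18.17711938]), np.float64(2.982532770003185))
1.2
```

View pics/c0.png

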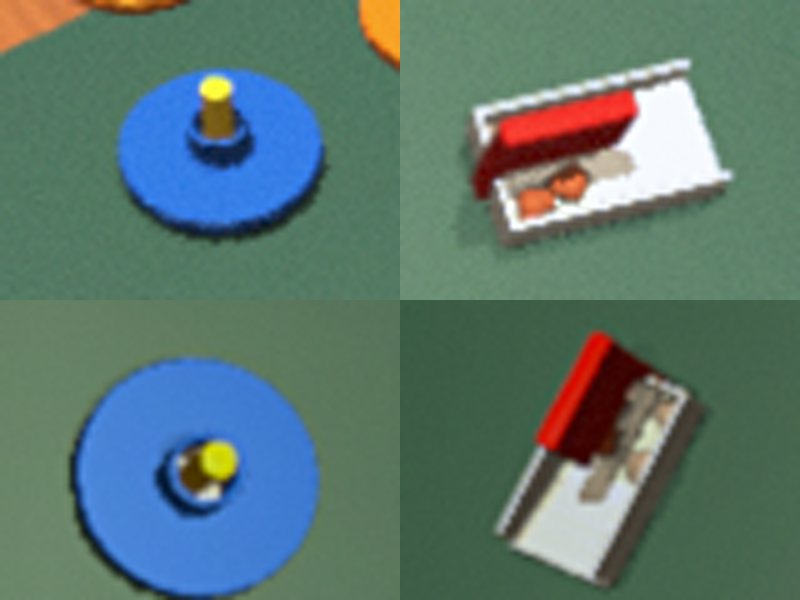

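The crop confirms it: the blue lid (stem top at scene (243,158), top (371,222)) has a blue collar with a yellow stem through it. The scoop's nose points roughly toward the robot. Next I'll measure these precisely by colour.

```bash
python3 - <<'E'
from h import *
a=cv2.imread('pics/scene0.png')[:,:,::-1]; b=cv2.imread('pics/top0.png')[:,:,::-1]
ims={'scene':a,'top':b}; cent={}
for c,im in ims.items():
    d=np.load(f'pics/{c}0.npy'); X=depthpts(c,d)
    r,g,bl=[im[...,i].astype(int) for i in range(3)]
    ye=(r>150)&(g>150)&(bl<100); n,l,s,ct=cv2.connectedComponentsWithStats(ye.astype(np.uint8))
    for i in range(1,n):
        if s[i,4]>10: 
            print(c,'yellow',s[i],ct[i],np.median(X[l==i],axis=0).round(1)); cent[c]=ct[i]
    rd=(r>200)&(g<70)&(bl<70); n,l,s,ct=cv2.connectedComponentsWithStats(rd.astype(np.uint8))
    for i in range(1,n):
        if s[i,4]>10: 
            print(c,'red',s[i],ct[i],X[l==i].mean(0).round(1),X[l==i][:,2].max())
            P=X[l==i]; P=P[P[:,2]>75]
            if len(P)>5: 
                m=P.mean(0); u,sv,vt=np.linalg.svd(P[:,:2]-m[:2]); print('  top',m,np.degrees(np.arctan2(vt[0,1],vt[0,0])),(P[:,:2]@vt[0]).min()-m[:2]@vt[0],(P[:,:2]@vt[0]).max()-m[:2]@vt[0])
    bu=(bl>120)&(r<90)&(bl>g+50); P=X[bu]; P=P[(P[:,2]>12)&(P[:,2]<25)]
    print(c,'blue plate',len(P),P.mean(0),cv2.minEnclosingCircle(P[:,:2].astype(np.float32)), np.median(P[:,2]))
    # jar
    sel=(X[...,2]>112)&(X[...,2]<128)&(abs(X[...,0]-560)<120)&(abs(X[...,1]-40)<100)
    P=X[sel];print(c,'jar',len(P),P.mean(0) if len(P) else '', cv2.minEnclosingCircle(P[:,:2].astype(np.float32)) if len(P)>5 else '')
    if len(P)>5: print('   zmed',np.median(P[:,2]))
    g_=X[200:400:20,100:300:20,2] ; print('bench z',np.median(X[...,2]))
print('stem',tri(cent['scene'],cent['top']))
cr=lambda im,x,y,w,h: cv2.resize(im[y:y+h,x:x+w],(400,300),interpolation=cv2.INTER_CUBIC)
save('c1',np.hstack([cr(a,262,205,80,60),cr(b,195,170,80,60)]))
E
```

```text
scene yellow [ 123    0  167   56 3227] [182.00619771  22.44158661] [  343.2 -1053.7    59.9]
scene yellow [ 97  18  27  40 282] [110.26950355  33.41843972] [  579.9 -1182.     60. ]
scene yellow [   0   56  111   60 1301] [55.32897771 83.30438125] [  792.7 -2264.9  -749.6]
scene yellow [   0   78  125  122 4200] [ 54.49047619 135.51666667] [ 1005.6 -1791.6  -749.4]
scene yellow [  0 114  28  17 214] [ 12.77102804 121.39252336] [ 1149.6 -2043.8  -748.2]
scene yellow [108 115   7   6  11] [110.36363636 117.        ] [  631.4 -1709.2  -747. ]
scene yellow [209 115  36  26 558] [226.51075269 127.63261649] [ 457.6 -487.5   11.2]
scene yellow [272 128  38  27 634] [290.44637224 140.84227129] [ 321.2 -321.    10.5]
scene yellow [  0 142  12  13  51] [  5.8627451  147.33333333] [ 1238.8 -1838.3  -748.1]
scene yellow [  0 150   3   9  14] [  1.21428571 154.57142857] [ 1278.1 -1796.2  -748.6]
scene yellow [  4 152   5   5  17] [  6.23529412 154.29411765] [ 1251.2 -1775.   -749.9]
scene yellow [241 156   5   4  17] [242.88235294 157.58823529] [ 505.5 -302.    67.4]
scene yellow [156 163  40  3
[... 5213 characters left out ...]
303.6   68.4]
top yellow [352 278  39  48 790] [365.99113924 296.64556962] [ 332.8 -297.7   11. ]
top red [118 172  13  22  62] [124.0483871  182.77419355] [583.1 289.9  83.4] 87.32820688815025
  top [583.11762377 289.86701881  83.42024626] 157.965467143028 -28.42892227780993 27.344214087348178
top blue plate 1558 [ 502.22978963 -304.395024     17.84901593] ((503.0986633300781, -305.09820556640625), 60.99138641357422) 17.86091751510179
top jar 251 [536.71433737  19.83309738 119.48454776] ((535.4212646484375, 18.95363426208496), 52.246089935302734)
   zmed 120.03682181130387
bench z -0.9463493364475539
stem (array([ 525.01603194,  394.72844363, 1761.16738951]), np.float64(338.35758944017704))
```

View pics/c1.png

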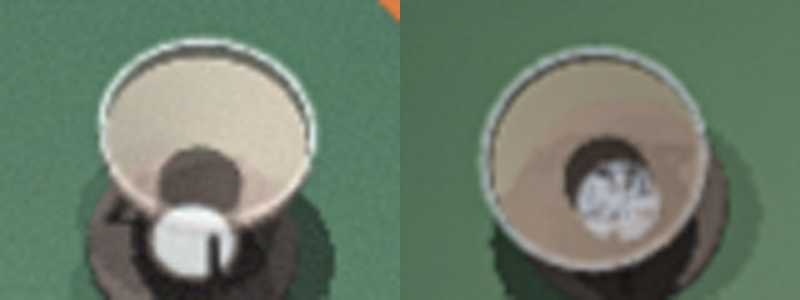

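```bash
cat >> h.py <<'E'
def st():
    o=bot.get_obs(); M=R.from_euler('xyz',o['tcp_rot']).as_matrix(); return o,M
def plan(target,ydir=None):
    """target TCP xyz, ydir: desired heading (deg) of tool y (mod 180)"""
    o,M=st(); p=o['tool_pos']
    print('t',round(o['time'],2),'p',p.round(1),'x',M[:,0].round(3),'y',M[:,1].round(3),'z',M[:,2].round(3),'F',o['contact_force'].round(1),'w',round(o['grip_width'],1))
    d=np.array(target)-p; print('shift cm in tool now',(M.T@d/10).round(2))
    if ydir is not None:
        c=np.degrees(np.arctan2(M[1,1],M[0,1])); e=(ydir-c+90)%180-90
        # tool x down: positive turn about tool x = clockwise from above
        s=-np.sign(-M[2,0]) ; print('yhead',round(c,1),'turn rad about tool x',round(np.radians(e)*s,3),'j6',round(o['joint_positions'][5],2), 'q',o['joint_positions'].round(2))
        print('shift after turn', ((R.from_rotvec([0,0,np.radians(e)]).as_matrix()@M).T@d/10).round(2))
E
python3 - <<'E'
from h import *
print('stem',tri((242.9,157.6),(370.2,221.6)))
# scoop red top edge ends by depth top view; spot again
plan([576,293,140],68)
E
```

```text
stem (array([ 504.27840735, -304.57183636,   64.30179336]), np.float64(0.15719596695557156))
t 1.2 p [205.3 483.2 226.7] x [ 0.  0. -1.] y [0.391 0.92  0.   ] z [ 0.92  -0.391 -0.   ] F [-0.4 -0.3 -0.5] w 91.9
shift cm in tool now [ 8.67 -3.01 41.55]
yhead 67.0 turn rad about tool x -0.018 j6 -0.15 q [ 1.02  0.34  1.52  0.    1.28 -0.15]
shift after turn [ 8.67 -3.75 41.49]
```

```bash
python3 -m handwheel '[[[0,-0.4,4,-0.018],[0,-0.4,4,0],[0,-0.4,4,0],[0,-0.4,4,0],[0,-0.4,4,0],[0,-0.4,4,0],[0,-0.4,4,0],[0,-0.4,4,0]]]' 0.5; python3 -m handwheel '[[[0,-0.2,4,0],[0,-0.2,4,0],[0,0,1,0],[0,0,0,0]]]'; python3 - <<'E'
from h import *
im,d=bot.capture('top'); save('t1',im)
im2,d2=bot.capture('scene'); save('s1',im2)
plan([576,293,140],68)
cr=lambda im,x,y,w,h: cv2.resize(im[y:y+h,x:x+w],(400,300),interpolation=cv2.INTER_CUBIC)
save('c2',np.hstack([cr(im,60,140,160,120),cr(im2,280,260,160,120)]))
E
```

```text
time: 1.87
tool_pos: [491.3, 331.8, 226.8]
tcp_rot: [1.563, 1.571, 1.179]
contact_force: [0.1, 0.1, 0.2]
grip_width: 46.8
time: 2.2
tool_pos: [574.0, 293.6, 225.6]
tcp_rot: [-1.799, 1.57, -2.187]
contact_force: [-0.9, -0.3, -0.3]
grip_width: 45.6
t 2.3 p [571.  295.8 226.2] x [-0.001  0.    -1.   ] y [ 0.375  0.927 -0.   ] z [ 0.927 -0.375 -0.001] F [-0.5  0.1 -0.1] w 46.0
shift cm in tool now [ 8.62 -0.07  0.58]
yhead 68.0 turn rad about tool x -0.0 j6 -0.83 q [ 0.36  0.57  1.16  0.    1.41 -0.83]
shift after turn [ 8.62 -0.07  0.58]
```

View pics/c2.png

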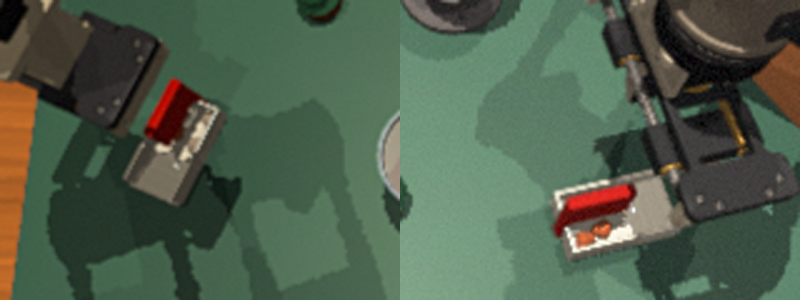

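```bash
python3 -m handwheel '[[[3,0,0.3,0],[3,0,0.2,0],[3,0,0,0],[3,0,0,0],[0,0,0,0],[0,0,0,0]]]'; python3 - <<'E'
from h import *
im,d=bot.capture('top'); im2,d2=bot.capture('scene')
plan([576.5,292.6,47],68)
cr=lambda im,x,y,w,h: cv2.resize(im[y:y+h,x:x+w],(400,300),interpolation=cv2.INTER_CUBIC)
save('c3',np.hstack([cr(im,80,150,100,75),cr(im2,310,280,120,90)]))
E
```

```text
time: 2.8
tool_pos: [574.2, 294.8, 106.3]
tcp_rot: [-2.504, 1.568, -2.886]
contact_force: [0.9, 0.3, -0.6]
grip_width: 45.7
t 2.9 p [576.7 295.1 109.3] x [ 0.003  0.001 -1.   ] y [0.373 0.928 0.003] z [ 0.928 -0.373  0.002] F [-0.4 -0.7  1.1] w 46.1
shift cm in tool now [ 6.23 -0.25  0.06]
yhead 68.1 turn rad about tool x 0.001 j6 -0.83 q [ 0.35  0.67  1.31  0.    1.16 -0.83]
shift after turn [ 6.23 -0.25  0.06]
```

View pics/c3.png

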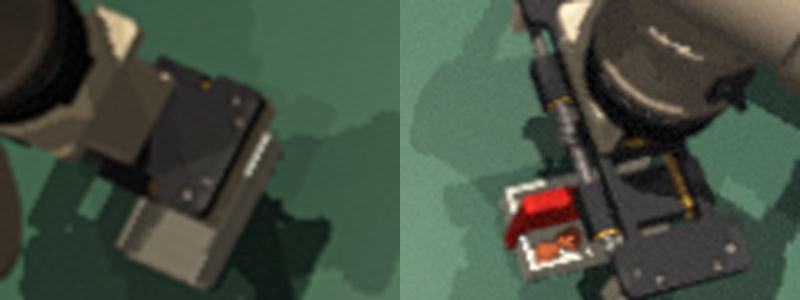

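```bash
python3 -m handwheel '[[[2,-0.1,0,0],[2,-0.1,0,0],[1.95,0,0,0],[0,0,0,0]]]'; python3 - <<'E'
from h import *
im,d=bot.capture('top'); im2,d2=bot.capture('scene')
plan([576.5,292.6,47],68)
cr=lambda im,x,y,w,h: cv2.resize(im[y:y+h,x:x+w],(400,300),interpolation=cv2.INTER_CUBIC)
save('c4',np.hstack([cr(im,80,150,100,75),cr(im2,310,280,120,90)]))
E
```

```text
time: 3.23
tool_pos: [574.4, 291.9, 46.1]
tcp_rot: [-2.452, 1.568, -2.835]
contact_force: [-0.6, 0.5, -0.5]
grip_width: 45.9
t 3.33 p [576.2 292.5  49.1] x [ 0.002  0.001 -1.   ] y [0.374 0.927 0.002] z [ 0.927 -0.374  0.002] F [0.  1.2 0.3] w 45.7
shift cm in tool now [0.21 0.02 0.02]
yhead 68.0 turn rad about tool x 0.0 j6 -0.84 q [ 0.35  0.73  1.37  0.    1.04 -0.84]
shift after turn [0.21 0.02 0.02]
```

View pics/c4.png

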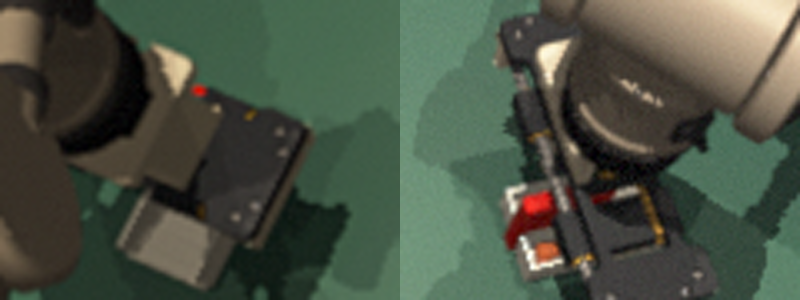

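```bash
python3 -m handwheel '[[[0,0,0,0],[0,0,0,0],[0,0,0,0],[0,0,0,0],[0,0,0,0]]]' 0; python3 -m handwheel '[[[-0.5,0,0,0],[-1,0,0,0],[-2,0,0,0],[-2,0,0,0],[-2,0,0,0],[-2,0,0,0],[-2,0,0,0],[0,0,0,0]]]'; python3 - <<'E'
from h import *
im,d=bot.capture('top'); im2,d2=bot.capture('scene'); save('s5',im2)
plan([576.5,292.6,47],68)
cr=lambda im,x,y,w,h: cv2.resize(im[y:y+h,x:x+w],(400,300),interpolation=cv2.INTER_CUBIC)
save('c5',np.hstack([cr(im,70,150,100,75),cr(im2,310,280,120,90)]))
E
```

```text
time: 3.75
tool_pos: [575.8, 292.1, 47.8]
tcp_rot: [0.816, 1.57, 0.432]
contact_force: [0.4, -0.6, -0.5]
grip_width: 17.5
time: 4.42
tool_pos: [577.5, 292.7, 167.6]
tcp_rot: [0.742, 1.562, 0.358]
contact_force: [1.5, -0.4, -0.7]
grip_width: 11.9
t 4.52 p [575.7 292.  162.8] x [ 0.001  0.001 -1.   ] y [0.374 0.927 0.001] z [ 0.927 -0.374  0.001] F [-0.8 -0.4 -2.3] w 11.7
shift cm in tool now [11.58  0.08  0.04]
yhead 68.0 turn rad about tool x 0.0 j6 -0.84 q [ 0.35  0.61  1.26  0.    1.27 -0.84]
shift after turn [11.58  0.08  0.04]
```

View pics/c5.png

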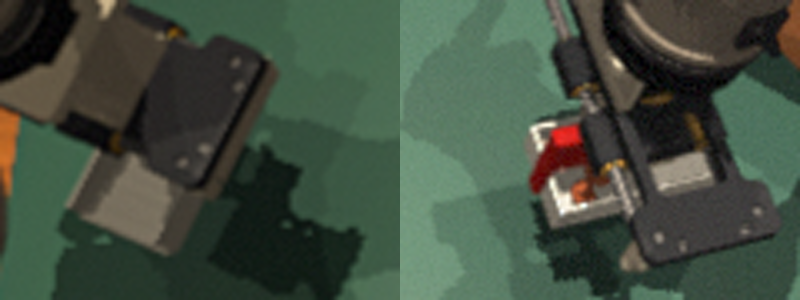

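```bash
python3 -m handwheel '[[[-0.8,-0.5,0.4,0],[-1.2,-1.2,0.8,0],[-1,-1.8,1.3,0],[0,-2,1.5,0],[0,-2.2,1.7,0],[0,-2.3,1.7,0],[0,-2.3,1.7,0],[0,-2.3,1.7,0]]]'; python3 -m handwheel '[[[0,-2.3,1.7,0],[0,-2.3,1.7,0],[0,-2.3,1.7,0],[0,-2.3,1.7,0],[0,-1.8,1.4,0],[0,-1.2,1.0,0],[0,-0.4,0.5,0],[0,0,0,0]]]'; python3 - <<'E'
from h import *
im,d=bot.capture('top'); im2,d2=bot.capture('scene'); save('s6',im2); save('t6',im); np.save('pics/t6.npy',d); np.save('pics/s6.npy',d2)
plan([666,-33.5,190],68)
cr=lambda im,x,y,w,h: cv2.resize(im[y:y+h,x:x+w],(400,300),interpolation=cv2.INTER_CUBIC)
save('c6',np.hstack([cr(im,180,100,140,105),cr(im2,180,180,160,120)]))
E
```

```text
time: 5.18
tool_pos: [621.1, 113.4, 192.3]
tcp_rot: [-2.268, 1.57, -2.653]
contact_force: [0.2, 0.8, -1.4]
grip_width: 11.4
time: 5.85
tool_pos: [664.0, -38.8, 192.0]
tcp_rot: [-3.099, 1.57, 2.798]
contact_force: [0.9, -0.1, -2.1]
grip_width: 11.8
t 5.95 p [663.5 -36.3 192.1] x [-0.001  0.001 -1.   ] y [0.374 0.927 0.   ] z [ 0.927 -0.374 -0.001] F [-0.2 -0.2 -1.2] w 11.8
shift cm in tool now [0.21 0.35 0.13]
yhead 68.0 turn rad about tool x 0.0 j6 -1.36 q [-0.17  0.63  1.14  0.    1.37 -1.36]
shift after turn [0.21 0.35 0.13]
```

View pics/c6.png

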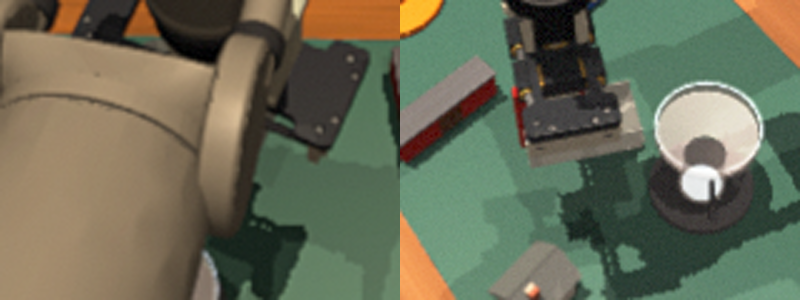

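```bash
python3 - <<'E'
from h import *
im2=cv2.imread('pics/s6.png')[:,:,::-1]; d2=np.load('pics/s6.npy'); X=depthpts('scene',d2)
crop('c7',im2,220,190,115,85,6)
n=np.array([-0.927,0.375]);l=np.array([0.375,0.927]);J=np.array([536.5,19])
for r in range(212,246,3):
    print(r,[(c,int((X[r,c,:2]-J)@n),int((X[r,c,:2]-J)@l),int(X[r,c,2])) for c in range(230,282,5)])
E
```

```text
212 [(230, -167, 23, 280), (235, -159, 39, 298), (240, -148, 29, 281), (245, -138, 29, 278), (250, -128, 29, 276), (255, -121, 48, 299), (260, -108, 32, 273), (265, -60, -153, 0), (270, -73, -33, 171), (275, -33, -147, 1), (280, -19, -144, 0)]
215 [(230, -168, 31, 280), (235, -160, 47, 300), (240, -149, 30, 273), (245, -139, 31, 271), (250, -129, 31, 267), (255, -121, 48, 289), (260, -109, 37, 270), (265, -86, -29, 168), (270, -74, -28, 166), (275, -35, -138, 0), (280, -21, -136, -2)]
218 [(230, -169, 34, 274), (235, -161, 53, 299), (240, -149, 30, 262), (245, -139, 30, 259), (250, -133, 60, 301), (255, -124, 61, 298), (260, -115, 65, 301), (265, -105, 65, 299), (270, -74, -28, 154), (275, -37, -128, 0), (280, -25, -122, 3)]
221 [(230, -170, 40, 273), (235, -162, 61, 301), (240, -153, 62, 299), (245, -144, 64, 299), (250, -134, 66, 299), (255, -125, 68, 299), (260, -116, 70, 299), (265, -107, 74, 301), (270, -76, -21, 152), (275, -39, -120, -3), (280, -26, -117, -3)]
224 [(230, -172, 65, 299), (235, -163, 67, 299), (240, -154, 69, 300), (245, -145, 71, 300), (250, -136, 74, 301), (25
[... 1110 characters left out ...]
75, 9, 157), (235, -168, 80, 268), (240, -158, 80, 264), (245, -149, 81, 263), (250, -139, 81, 259), (255, -120, 22, 158), (260, -109, 22, 153), (265, -97, 22, 149), (270, -85, 22, 145), (275, -53, -62, -1), (280, -39, -59, -1)]
242 [(230, -173, -78, 0), (235, -169, 81, 259), (240, -154, 22, 157), (245, -143, 24, 156), (250, -132, 22, 149), (255, -121, 24, 148), (260, -94, -61, -1), (265, -81, -57, 1), (270, -68, -54, 0), (275, -55, -51, 0), (280, -42, -49, 0)]
245 [(230, -174, -71, -3), (235, -166, 21, 147), (240, -155, 22, 145), (245, -135, -60, 0), (250, -122, -56, 2), (255, -109, -52, 4), (260, -96, -50, 3), (265, -83, -48, 1), (270, -70, -44, 2), (275, -57, -44, -2), (280, -44, -40, 0)]
```

View pics/c7.png

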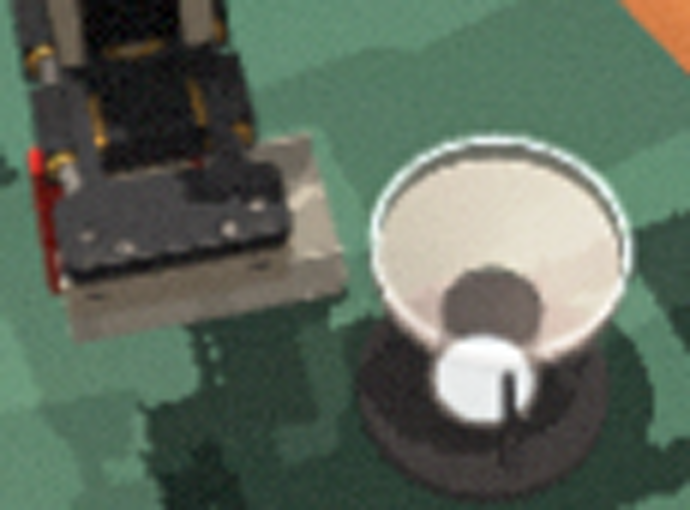

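```bash
python3 -m handwheel '[[[0.8,0.2,0,0],[1.2,0.15,0,0],[1.1,0,0,0],[0.5,0,0,0],[0,0,-0.4,0],[0,0,-0.4,0],[0,0,-0.3,0],[0,0,0,0]]]'; python3 - <<'E'
from h import *
im2,d2=bot.capture('scene'); X=depthpts('scene',d2)
plan([666,-33.5,190],68)
crop('c8',im2,220,190,115,85,6)
n=np.array([-0.927,0.375]);l=np.array([0.375,0.927]);J=np.array([536.5,19])
for r in range(212,252,4):
    print(r,[(c,int((X[r,c,:2]-J)@n),int((X[r,c,:2]-J)@l),int(X[r,c,2])) for c in range(265,286,3)])
E
```

```text
time: 6.62
tool_pos: [654.6, -29.3, 157.1]
tcp_rot: [0.415, 1.57, 0.031]
contact_force: [-0.0, -0.0, -2.2]
grip_width: 12.0
t 6.67 p [654.9 -29.5 157.1] x [ 0.001 -0.    -1.   ] y [0.374 0.927 0.   ] z [ 0.927 -0.374  0.001] F [ 0.6  0.6 -1.4] w 12.0
shift cm in tool now [-3.29  0.04  1.18]
yhead 68.0 turn rad about tool x 0.0 j6 -1.35 q [-0.16  0.64  1.23  0.    1.27 -1.35]
shift after turn [-3.29  0.04  1.18]
212 [(265, -95, 16, 247), (268, -52, -152, 0), (271, -43, -152, -2), (274, -36, -148, 0), (277, -28, -145, 2), (280, -20, -143, 2), (283, -11, -142, 1)]
216 [(265, -97, 26, 248), (268, -55, -138, 0), (271, -47, -137, 0), (274, -39, -135, 0), (277, -31, -131, 2), (280, -22, -133, -2), (283, -14, -130, 0)]
220 [(265, -99, 34, 244), (268, -92, 33, 241), (271, -49, -126, -3), (274, -42, -121, 0), (277, -33, -121, -1), (280, -25, -120, -2), (283, -17, -117, -1)]
224 [(265, -104, 57, 266), (268, -92, 33, 226), (271, -72, -25, 132), (274, -65, -26, 128), (277, -37, -106, 1), (280, -28, -105, 0), (283, -43, -26, 121)]
228 [(265, -105, 66, 264), (268, -100, 67, 264), (271, -94, 68, 264
[... 153 characters left out ...]
265), (274, -68, -12, 115), (277, -61, -10, 117), (280, -35, -80, 0), (283, -45, -13, 106)]
236 [(265, -109, 82, 262), (268, -104, 85, 265), (271, -98, 86, 264), (274, -92, 87, 263), (277, -64, 1, 118), (280, -38, -67, 0), (283, -50, 6, 121)]
240 [(265, -111, 92, 263), (268, -105, 92, 262), (271, -99, 92, 259), (274, -93, 91, 255), (277, -66, 11, 117), (280, -63, 26, 139), (283, -51, 11, 111)]
244 [(265, -111, 91, 246), (268, -104, 84, 233), (271, -98, 86, 233), (274, -77, 25, 124), (277, -70, 26, 124), (280, -63, 26, 121), (283, -37, -36, 9)]
248 [(265, -98, 26, 116), (268, -91, 26, 114), (271, -84, 26, 111), (274, -61, -36, -2), (277, -54, -32, 1), (280, -48, -24, 11), (283, -41, -21, 15)]
```

View pics/c8.png

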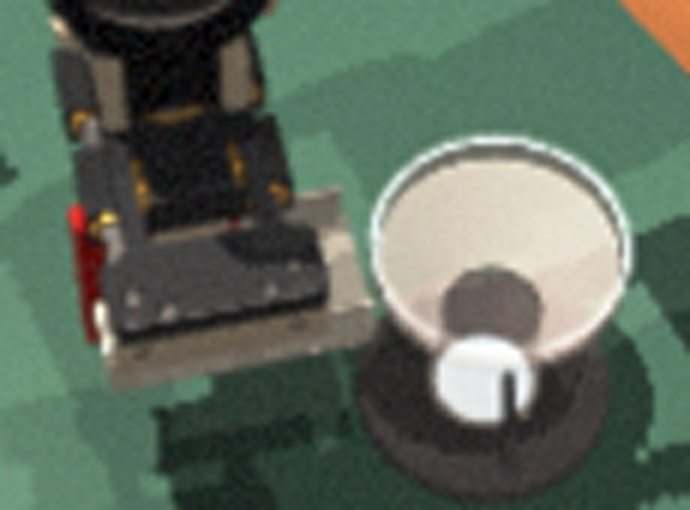

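```bash
python3 -m handwheel '[[[0.3,0,-0.3,0],[0,0,-0.3,0],[0,0,-0.3,0],[0,0,0,0]]]'; python3 -m handwheel '[[[-0.3,0,-0.35,0],[-0.3,0,-0.35,0],[0,0,0,0]]]' ; python3 - <<'E'
from h import *
im2,d2=bot.capture('scene'); X=depthpts('scene',d2)
plan([666,-33.5,190],68)
crop('c9',im2,220,190,115,85,6)
E
```

```text
time: 7.0
tool_pos: [648.3, -27.2, 154.3]
tcp_rot: [0.07, 1.565, -0.314]
contact_force: [5.9, -2.6, -3.2]
grip_width: 11.7
time: 7.25
tool_pos: [641.8, -24.5, 160.7]
tcp_rot: [0.093, 1.565, -0.291]
contact_force: [5.7, -2.9, 0.1]
grip_width: 12.1
t 7.3 p [641.8 -24.6 160.6] x [ 0.006 -0.002 -1.   ] y [0.375 0.927 0.001] z [ 0.927 -0.375  0.006] F [ 4.4 -2.8  0.5] w 11.9
shift cm in tool now [-2.92  0.08  2.6 ]
yhead 68.0 turn rad about tool x -0.0 j6 -1.34 q [-0.16  0.61  1.27 -0.    1.25 -1.34]
shift after turn [-2.92  0.08  2.6 ]
```

View pics/c9.png

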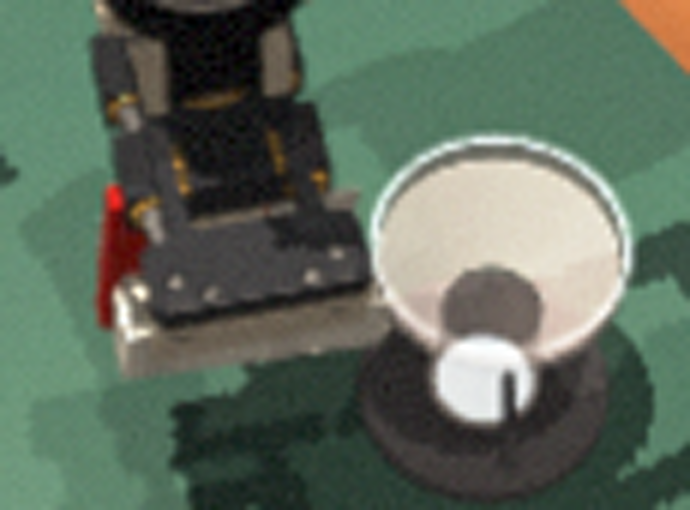

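```bash
python3 -m handwheel '[[[-0.32,0,-0.36,0],[-0.3,0,-0.37,0],[-0.28,0,-0.39,0],[-0.27,0,-0.4,0],[0,0,0,0]]]' ; python3 - <<'E'
from h import *
im2,d2=bot.capture('scene'); X=depthpts('scene',d2);np.save('pics/s10.npy',d2)
plan([666,-33.5,190],68)
crop('c10',im2,220,190,115,85,6)
n=np.array([-0.927,0.375]);l=np.array([0.375,0.927]);J=np.array([536.5,19])
m=np.abs((X[...,:2]-J)@l-26)<3; m&=(X[...,2]>95)&(X[...,2]<210)
a=(X[m][:,:2]-J)@n; z=X[m][:,2]
for q in range(-180,-40,10):
    s=(a>=q)&(a<q+10)
    if s.sum(): print(q,s.sum(),z[s].min().round(),z[s].max().round())
E
```

```text
time: 7.72
tool_pos: [627.1, -18.6, 172.1]
tcp_rot: [0.093, 1.566, -0.291]
contact_force: [5.7, -2.6, -0.7]
grip_width: 12.2
t 7.77 p [627.2 -18.6 172. ] x [ 0.004 -0.001 -1.   ] y [0.375 0.927 0.   ] z [ 0.927 -0.375  0.004] F [ 4.4 -2.9  1.5] w 11.9
shift cm in tool now [-1.78  0.07  4.17]
yhead 68.0 turn rad about tool x -0.0 j6 -1.34 q [-0.15  0.57  1.31 -0.    1.26 -1.34]
shift after turn [-1.78  0.07  4.17]
-160 10 137.0 155.0
-150 36 132.0 165.0
-140 36 130.0 162.0
-130 10 128.0 146.0
-120 16 126.0 144.0
-110 15 119.0 136.0
-100 18 115.0 138.0
-90 20 113.0 136.0
-80 28 110.0 138.0
-70 25 110.0 136.0
-60 21 109.0 136.0
-50 12 109.0 133.0
```

View pics/c10.png

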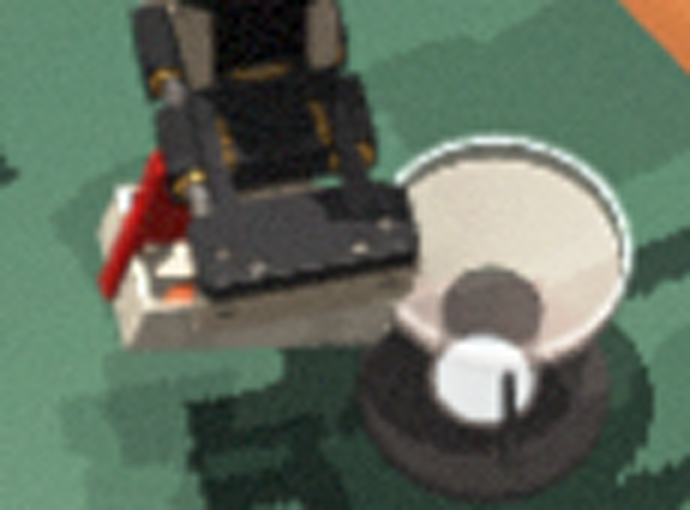

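```bash
python3 -m handwheel '[[[-0.5,0,0.3,0],[-1,0,0,0],[-0.8,0,-0.5,0],[0,0,-1.2,0],[0,0,-1.8,0],[0,0,-2,0],[0,0,-1.5,0],[0,0,-0.8,0]]]' ;  python3 -m handwheel '[[[0,0,-0.5,0],[0,0,0,0]]]' ; python3 - <<'E'
from h import *
im2,d2=bot.capture('scene'); X=depthpts('scene',d2);np.save('pics/s11.npy',d2)
o,M=st(); n=np.array([-0.927,0.375]);l=np.array([0.375,0.927]);J=np.array([536.5,19])
print(o['time'],o['tool_pos'],(o['tool_pos'][:2]-J)@n,(o['tool_pos'][:2]-J)@l,o['contact_force'])
crop('c11',im2,220,180,115,85,6)
m=np.abs((X[...,:2]-J)@l-26)<3; m&=(X[...,2]>95)&(X[...,2]<210)
a=(X[m][:,:2]-J)@n; z=X[m][:,2]
for q in range(-100,60,10):
    s=(a>=q)&(a<q+10)
    if s.sum(): print(q,s.sum(),z[s].min().round(),z[s].max().round())
E
```

```text
time: 8.43
tool_pos: [554.4, 11.1, 194.7]
tcp_rot: [3.019, 1.57, 2.636]
contact_force: [0.0, -0.5, -2.6]
grip_width: 12.1
time: 8.6
tool_pos: [551.3, 12.4, 194.6]
tcp_rot: [0.855, 1.57, 0.471]
contact_force: [0.7, -0.0, -1.9]
grip_width: 11.6
8.65 [552.02318793  12.00420432 194.47844236] -17.013418588713282 -0.6639071254575174 [-0.68864918  0.20803801 -1.10633631]
-80 7 158.0 171.0
-70 32 156.0 191.0
-60 40 154.0 186.0
-50 52 109.0 183.0
-40 25 145.0 177.0
-30 19 142.0 164.0
-20 19 142.0 162.0
-10 23 138.0 165.0
0 26 136.0 162.0
10 29 131.0 162.0
20 30 97.0 162.0
30 10 98.0 157.0
40 4 119.0 122.0
```

View pics/c11.png

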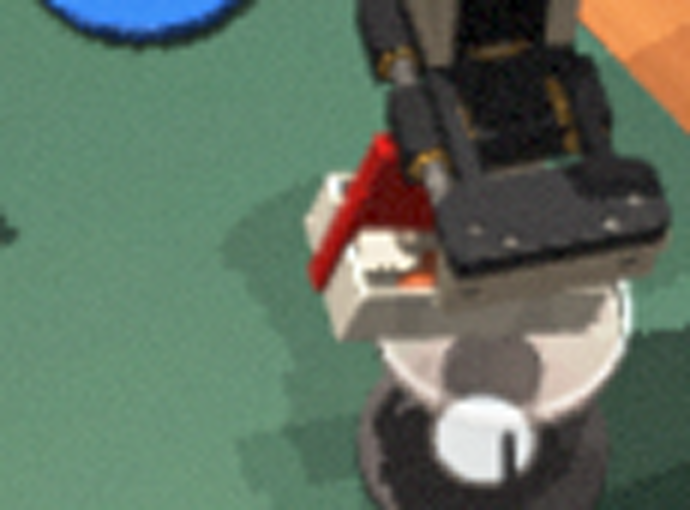

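```bash
python3 -m handwheel '[[[0.8,0,0,0],[0.8,0,0,0],[0.5,0,0,0],[0,0,-0.3,0],[0,0,-0.3,0],[0,0,0,0]]]' ; python3 - <<'E'
from h import *
im2,d2=bot.capture('scene')
o,M=st(); n=np.array([-0.927,0.375]);l=np.array([0.375,0.927]);J=np.array([536.5,19])
print(o['time'],o['tool_pos'],(o['tool_pos'][:2]-J)@n,(o['tool_pos'][:2]-J)@l,o['contact_force'])
crop('c12',im2,220,180,115,85,6)
E
```

```text
time: 9.15
tool_pos: [546.7, 14.3, 173.0]
tcp_rot: [0.407, 1.569, 0.023]
contact_force: [2.7, -0.2, -2.2]
grip_width: 11.7
9.2 [546.7356115   14.21953582 173.25093804] -11.28108593164185 -0.5931359820119515 [ 2.09750644 -1.45029326 -2.61492189]
```

View pics/c12.png

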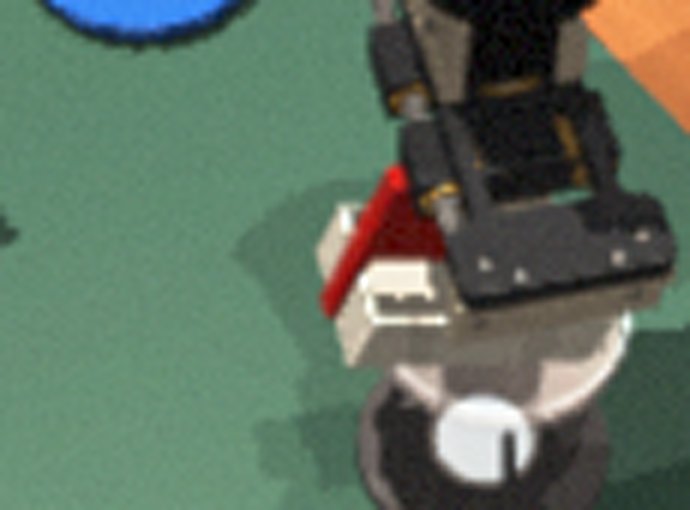

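```bash
python3 -m handwheel '[[[-0.25,0,-0.42,0],[-0.25,0,-0.42,0],[-0.24,0,-0.43,0],[-0.2,0,-0.45,0],[0,0,0,0]]]' ; python3 - <<'E'
from h import *
im2,d2=bot.capture('scene'); X=depthpts('scene',d2)
o,M=st(); n=np.array([-0.927,0.375]);l=np.array([0.375,0.927]);J=np.array([536.5,19])
print(o['time'],o['tool_pos'],(o['tool_pos'][:2]-J)@n,(o['tool_pos'][:2]-J)@l,o['contact_force'])
crop('c13',im2,220,180,115,85,6)
m=np.abs((X[...,:2]-J)@l-26)<3; m&=(X[...,2]>95)&(X[...,2]<210)
a=(X[m][:,:2]-J)@n; z=X[m][:,2]
for q in range(-100,60,10):
    s=(a>=q)&(a<q+10)
    if s.sum(): print(q,s.sum(),z[s].min().round(),z[s].max().round())
E
```

```text
time: 9.62
tool_pos: [531.3, 20.7, 183.7]
tcp_rot: [0.303, 1.566, -0.081]
contact_force: [4.9, 0.0, -3.1]
grip_width: 12.4
9.6667 [531.23608972  20.66608633 183.4410391 ] 5.504427199503379 -0.429504329514775 [ 4.27296152  0.34605358 -2.41945681]
-70 3 159.0 162.0
-60 28 151.0 183.0
-50 47 108.0 185.0
-40 38 141.0 180.0
-30 37 137.0 174.0
-20 33 134.0 170.0
-10 22 126.0 151.0
0 25 122.0 150.0
10 30 119.0 149.0
20 33 95.0 148.0
30 24 98.0 142.0
40 6 118.0 132.0
```

View pics/c13.png

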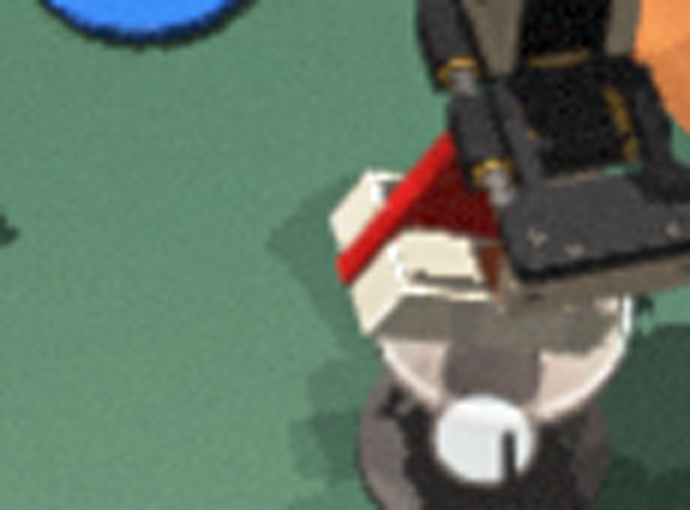

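```bash
python3 -m handwheel '[[[-0.2,0,-0.47,0],[-0.17,0,-0.47,0],[-0.14,0,-0.48,0],[-0.12,0,-0.48,0],[0,0,0,0]]]' ; python3 - <<'E'
from h import *
im2,d2=bot.capture('scene'); X=depthpts('scene',d2)
o,M=st(); n=np.array([-0.927,0.375]);l=np.array([0.375,0.927]);J=np.array([536.5,19])
print(o['time'],o['tool_pos'],(o['tool_pos'][:2]-J)@n,(o['tool_pos'][:2]-J)@l,o['contact_force'])
crop('c14',im2,220,180,115,85,6)
m=np.abs((X[...,:2]-J)@l-26)<3; m&=(X[...,2]>95)&(X[...,2]<210)
a=(X[m][:,:2]-J)@n; z=X[m][:,2]
for q in range(-100,60,10):
    s=(a>=q)&(a<q+10)
    if s.sum(): print(q,s.sum(),z[s].min().round(),z[s].max().round())
E
```

```text
time: 10.08
tool_pos: [513.3, 27.8, 189.4]
tcp_rot: [0.323, 1.568, -0.06]
contact_force: [4.7, -0.2, -1.2]
grip_width: 11.8
10.1333 [513.36863355  27.74504492 189.26065481] 24.722168545168213 -0.5676057764036112 [ 4.46639358 -0.99023118 -2.2324891 ]
-60 4 179.0 180.0
-50 38 109.0 192.0
-40 44 160.0 202.0
-30 43 154.0 196.0
-20 43 147.0 188.0
-10 40 139.0 181.0
0 40 132.0 171.0
10 35 123.0 164.0
20 36 96.0 154.0
30 29 96.0 148.0
40 12 118.0 139.0
```

View pics/c14.png

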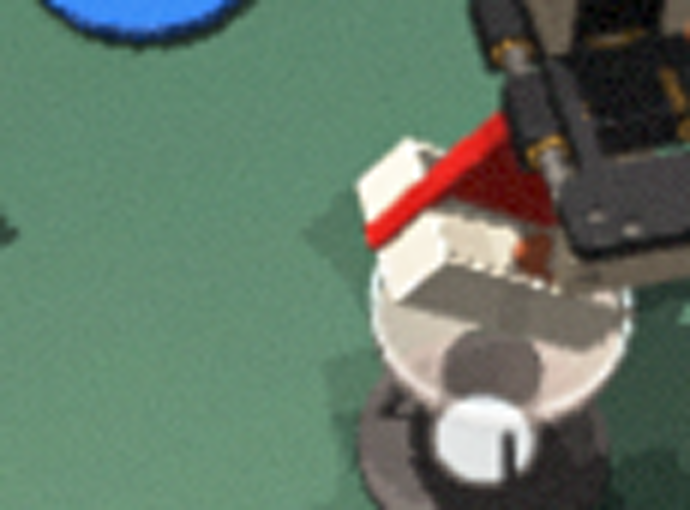

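```bash
python3 -m handwheel '[[[-0.1,0,-0.5,0],[-0.08,0,-0.5,0],[-0.06,0,-0.5,0],[-0.04,0,-0.5,0],[-0.02,0,-0.4,0],[0,0,0,0]]]' ; python3 - <<'E'
from h import *
im2,d2=bot.capture('scene'); X=depthpts('scene',d2)
o,M=st(); n=np.array([-0.927,0.375]);l=np.array([0.375,0.927]);J=np.array([536.5,19])
print(o['time'],o['tool_pos'],(o['tool_pos'][:2]-J)@n,(o['tool_pos'][:2]-J)@l,o['contact_force'])
crop('c15',im2,220,180,115,85,6)
m=np.abs((X[...,:2]-J)@l-26)<3; m&=(X[...,2]>95)&(X[...,2]<210)
a=(X[m][:,:2]-J)@n; z=X[m][:,2]
for q in range(-100,60,10):
    s=(a>=q)&(a<q+10)
    if s.sum(): print(q,s.sum(),z[s].min().round(),z[s].max().round())
E
```

```text
time: 10.63
tool_pos: [490.9, 36.8, 192.2]
tcp_rot: [0.365, 1.569, -0.018]
contact_force: [3.9, 0.2, 1.1]
grip_width: 11.7
10.6833 [490.91587253  36.78529717 192.14911265] 48.92597260459392 -0.6070773211084297 [3.71783617 1.09608237 1.76581279]
-50 7 111.0 123.0
-40 9 191.0 201.0
-30 28 180.0 210.0
-20 46 168.0 210.0
-10 52 157.0 210.0
0 50 144.0 199.0
10 47 130.0 186.0
20 46 118.0 172.0
30 43 96.0 162.0
40 22 119.0 148.0
50 5 125.0 137.0
```

View pics/c15.png

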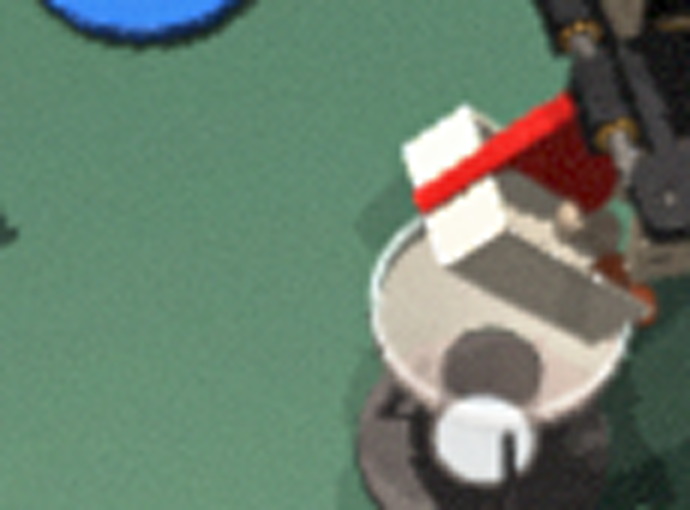

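```bash
python3 - <<'E'
from h import *
im2,d2=bot.capture('scene'); X=depthpts('scene',d2)
o,M=st(); n=np.array([-0.927,0.375]);l=np.array([0.375,0.927]);J=np.array([536.5,19])
print(o['time'],o['tool_pos'])
crop('c16',im2,295,205,48,36,16)
for r in range(210,240,3):
    print(r,[(c,int((X[r,c,:2]-J)@n),int((X[r,c,:2]-J)@l),int(X[r,c,2])) for c in range(309,337,3)])
E
```

```text
10.7333 [490.92136255  36.78009379 192.08892562]
210 [(309, 6, 3, 205), (312, 13, 4, 205), (315, 20, 4, 203), (318, 28, 3, 198), (321, 34, 5, 199), (324, 11, 69, 294), (327, 14, 75, 301), (330, 21, 74, 298), (333, 27, 75, 298), (336, 32, 77, 299)]
213 [(309, 19, -26, 148), (312, 27, -26, 144), (315, 21, 4, 191), (318, 28, 4, 188), (321, 36, 4, 186), (324, 36, 19, 206), (327, 13, 80, 298), (330, 18, 82, 299), (333, 25, 82, 297), (336, 29, 85, 301)]
216 [(309, 19, -22, 140), (312, 25, -19, 143), (315, 31, -15, 147), (318, 38, -13, 148), (321, 48, -18, 137), (324, 98, -106, -3), (327, 11, 86, 298), (330, 16, 89, 300), (333, 22, 90, 299), (336, 28, 91, 299)]
219 [(309, 17, -14, 140), (312, 26, -18, 131), (315, 31, -11, 140), (318, 39, -13, 134), (321, 46, -11, 135), (324, 95, -96, -2), (327, 12, 88, 289), (330, 16, 92, 295), (333, 21, 93, 294), (336, 28, 93, 291)]
222 [(309, 1, 26, 192), (312, 8, 25, 188), (315, 31, -10, 129), (318, 44, -21, 108), (321, 46, -8, 127), (324, 10, 81, 270), (327, 12, 90, 282), (330, 18, 89, 279), (333, 27, 85, 269), (336, 34, 85, 268)]
225 [(309, 1, 27, 182)
[... 294 characters left out ...]
15, 136), (327, 52, 16, 135), (330, 102, -63, -1), (333, 110, -61, 0), (336, 118, -60, -1)]
231 [(309, 3, 27, 156), (312, 11, 27, 153), (315, 19, 26, 149), (318, 26, 26, 146), (321, 34, 26, 144), (324, 41, 26, 141), (327, 49, 25, 137), (330, 99, -53, -1), (333, 106, -49, 2), (336, 115, -50, -1)]
234 [(309, 20, -10, 78), (312, 12, 27, 140), (315, 21, 25, 133), (318, 27, 27, 135), (321, 35, 26, 131), (324, 43, 25, 126), (327, 50, 26, 125), (330, 96, -44, 0), (333, 104, -42, 0), (336, 112, -41, -1)]
237 [(309, 20, -5, 72), (312, 25, 0, 78), (315, 32, 2, 81), (318, 29, 25, 118), (321, 41, 16, 100), (324, 78, -39, -1), (327, 85, -36, 0), (330, 93, -34, 0), (333, 101, -32, 0), (336, 109, -32, -2)]
```

View pics/c16.png

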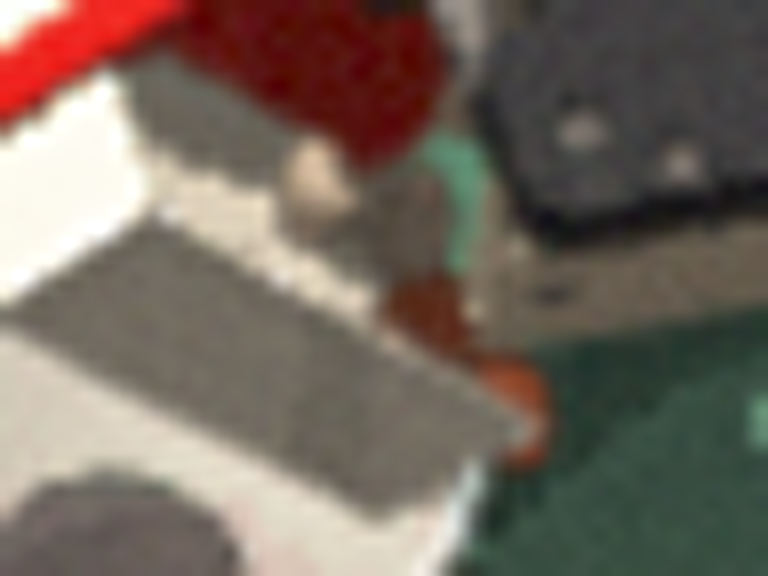

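```bash
cat >> h.py <<'E'
n_=np.array([-0.927,0.375]);l_=np.array([0.375,0.927]);J_=np.array([536.5,19])
def snap(name,box=(295,205,48,36,16)):
    im2,d2=bot.capture('scene'); o,M=st()
    print(round(o['time'],2),o['tool_pos'].round(1),'n,l',((o['tool_pos'][:2]-J_)@n_).round(1),((o['tool_pos'][:2]-J_)@l_).round(1),'F',o['contact_force'].round(1),'w',round(o['grip_width'],1))
    crop(name,im2,*box); return im2,d2
E
python3 -m handwheel '[[[0,0,0.2,0],[0,0,0.2,0]]]' ; python3 -c "
from h import *
snap('c17')"
```

```text
time: 10.9
tool_pos: [493.2, 35.4, 191.2]
tcp_rot: [-2.93, 1.568, 2.969]
contact_force: [0.3, 1.1, -1.4]
grip_width: 12.0
10.95 [493.5  35.1 191. ] n,l 45.9 -1.2 F [ 0.4 -0.4 -1. ] w 12.3
```

View pics/c17.png

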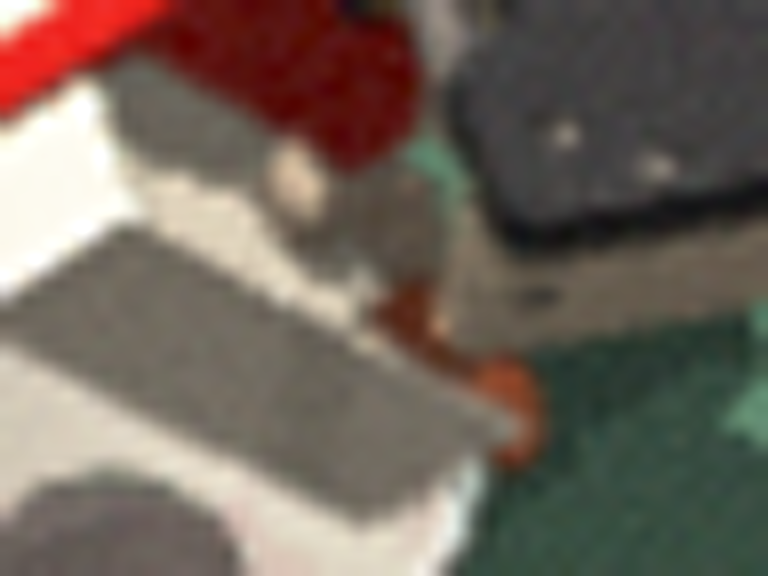

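```bash
python3 -m handwheel '[[[0,0,0.2,0],[0,0,0.2,0],[0,0,0.1,0]]]' ; python3 -c "
from h import *
snap('c18')"
```

```text
time: 11.2
tool_pos: [498.4, 33.2, 191.1]
tcp_rot: [-2.784, 1.569, 3.116]
contact_force: [0.2, -0.1, -1.4]
grip_width: 12.0
11.25 [498.6  33.2 191.2] n,l 40.4 -1.1 F [ 0.4 -0.4 -0.9] w 11.7
```

View pics/c18.png

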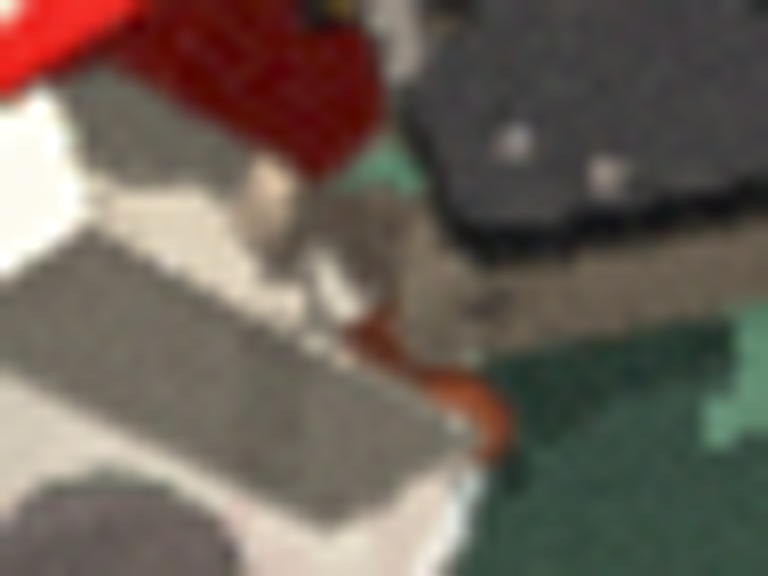

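```bash
python3 -m handwheel '[[[0,0,0.2,0],[0,0,0.2,0],[0,0,0.2,0]]]' ; python3 -c "
from h import *
snap('c19')"
```

```text
time: 11.5
tool_pos: [504.4, 31.1, 191.6]
tcp_rot: [2.932, 1.571, 2.548]
contact_force: [0.0, 0.8, 0.0]
grip_width: 12.2
11.55 [504.8  30.9 191.6] n,l 33.9 -0.8 F [ 0.3  0.7 -0.8] w 11.7
```

View pics/c19.png

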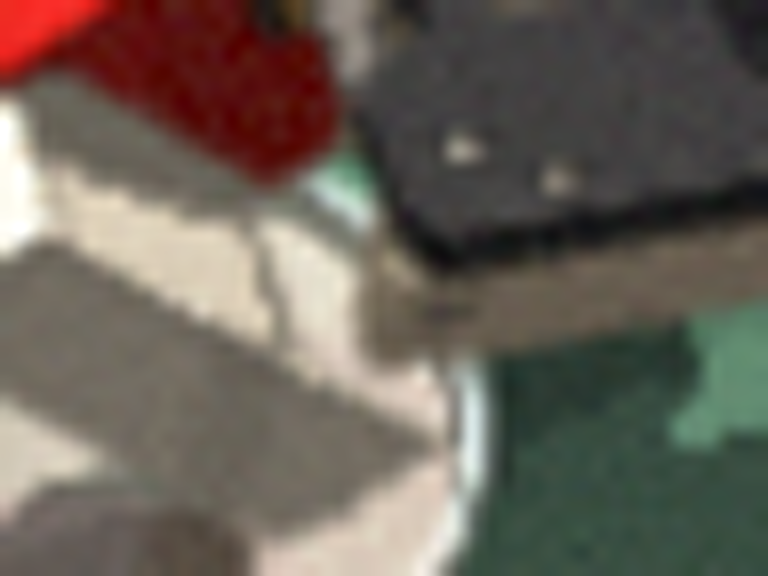

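All the stones have dropped and left the scoop; I'll check the wider view.

```bash
python3 -m handwheel '[[[-0.5,0,0.3,0],[-1,0,0.3,0],[-1,0,0.3,0],[-1,0,0,0]]]' ; python3 -c "
from h import *
snap('c20',(235,160,130,97,6))"
```

```text
time: 11.88
tool_pos: [513.1, 27.5, 227.4]
tcp_rot: [0.35, 1.57, -0.034]
contact_force: [-0.4, 0.8, -1.6]
grip_width: 12.0
11.93 [513.9  27.6 229.5] n,l 24.2 -0.5 F [0.7 0.2 1.3] w 11.7
```

View pics/c20.png

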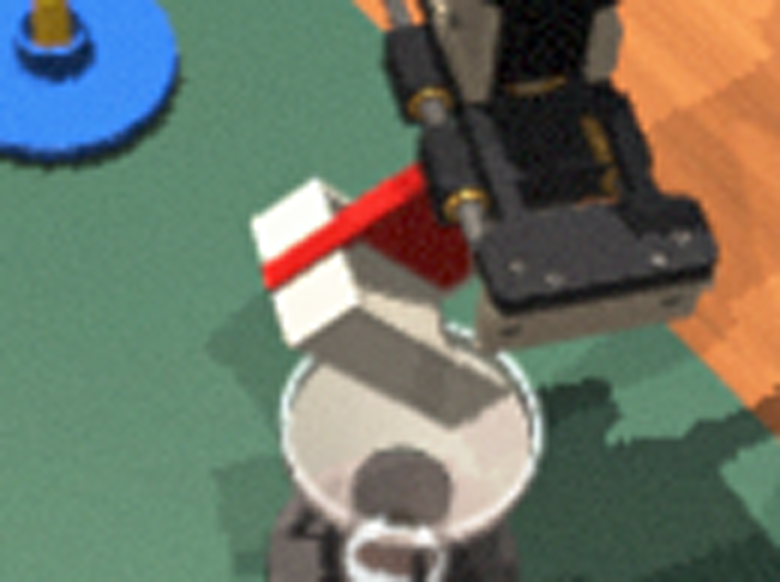

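```bash
python3 -m handwheel '[[[0,0,1.2,0],[0,0,1.8,0],[0.5,0,1,0],[1.5,0,0,0],[1.5,0,0,0],[0.9,0,0,0],[0,0,0.3,0],[0,0,0.4,0]]]' ; python3 -m handwheel '[[[0,0,0.45,0],[0,0,0.45,0],[0.05,0,0.45,0],[0.05,0,0.45,0],[0.05,0,0.45,0]]]' ;python3 -c "
from h import *
snap('c21',(235,160,130,97,6))"
```

```text
time: 12.6
tool_pos: [554.8, 12.4, 182.7]
tcp_rot: [2.545, 1.566, 2.161]
contact_force: [-4.8, 6.7, 7.4]
grip_width: 11.7
time: 13.02
tool_pos: [577.3, 3.5, 182.7]
tcp_rot: [1.479, 1.567, 1.095]
contact_force: [-3.5, 5.1, 10.6]
grip_width: 11.7
13.07 [578.1   3.2 182.6] n,l -44.5 0.9 F [-1.4  6.1 10.8] w 11.5
```

View pics/c21.png

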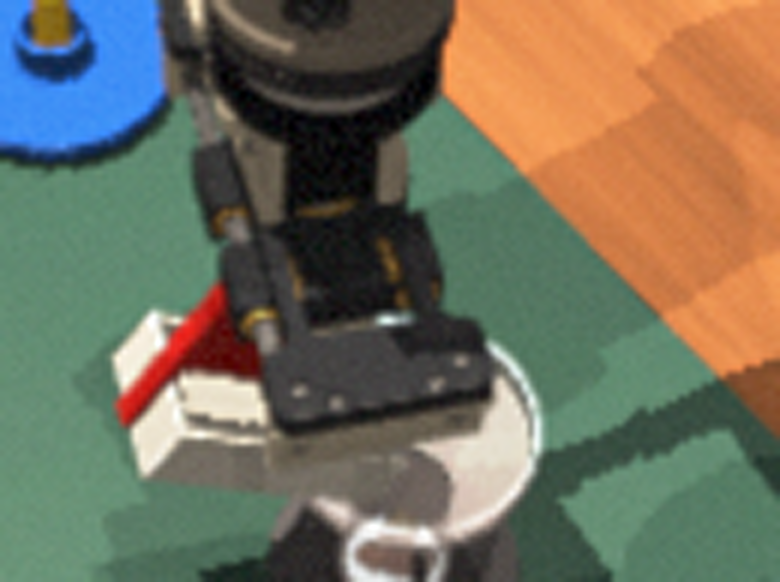

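```bash
python3 -m handwheel '[[[0.05,0,0.45,0],[0.08,0,0.45,0],[0.1,0,0.45,0],[0.12,0,0.45,0],[0.15,0,0.45,0],[0.15,0,0.45,0],[0.2,0,0.45,0],[0.2,0,0.45,0]]]';python3 -c "
from h import *
im,d=snap('c22',(235,160,130,97,6))
X=depthpts('scene',d); m=np.abs((X[...,:2]-J_)@l_-26)<3; m&=(X[...,2]>95)&(X[...,2]<210)
a=(X[m][:,:2]-J_)@n_; z=X[m][:,2]
for q in range(-150,0,10):
    s=(a>=q)&(a<q+10)
    if s.sum(): print(q,s.sum(),z[s].min().round(),z[s].max().round())
"
```

```text
time: 13.73
tool_pos: [610.9, -10.3, 171.6]
tcp_rot: [1.431, 1.568, 1.048]
contact_force: [-1.3, 5.7, 7.3]
grip_width: 12.0
13.78 [611.5 -10.6 171.2] n,l -80.7 0.7 F [1.5 4.  7.9] w 11.6
-130 16 131.0 160.0
-120 38 126.0 162.0
-110 10 128.0 145.0
-100 10 124.0 141.0
-90 13 126.0 135.0
-80 10 124.0 137.0
-70 11 122.0 135.0
-60 12 123.0 135.0
-50 20 109.0 135.0
-40 16 122.0 136.0
-30 18 121.0 147.0
```

View pics/c22.png

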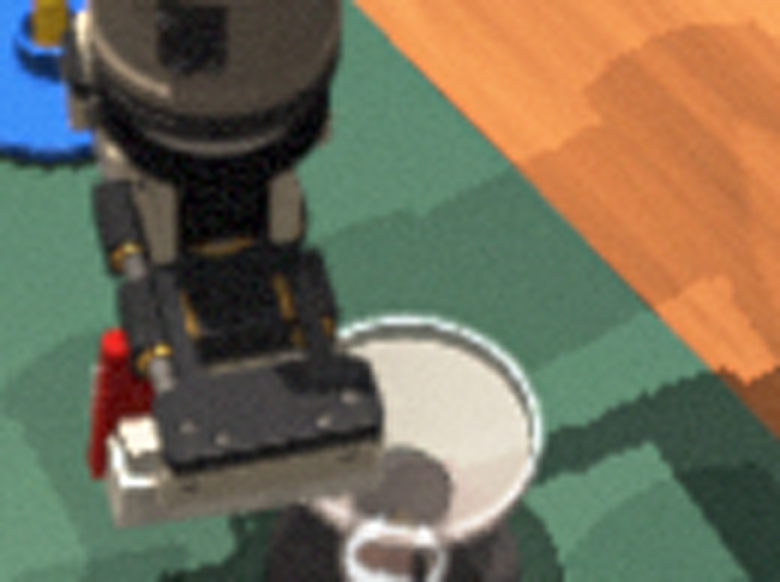

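```bash
python3 -m handwheel '[[[-1.5,0,0.3,0],[-2,0.5,0,0],[-1,2,-1,0],[0,3,-1.6,0],[0,3,-1.6,0],[0,3,-1.7,0],[0,3,-1.7,0],[0,3,-1.7,0]]]';python3 -m handwheel '[[[0,3,-1.7,0],[0,3,-1.7,0],[0,2,-1.3,0],[1,1,-0.8,0],[2,0.3,-0.2,0],[2.5,0,0,0],[2.5,0,0,0],[2,0,0,0]]]'; python3 -c "
from h import *
im,d=snap('c23',(290,260,160,120,5)); plan([576,292,55],68)
"
```

```text
time: 14.45
tool_pos: [591.9, 185.7, 215.1]
tcp_rot: [-2.673, 1.57, -3.057]
contact_force: [1.2, -0.8, -1.5]
grip_width: 12.1
time: 15.12
tool_pos: [573.4, 290.8, 112.5]
tcp_rot: [-2.289, 1.568, -2.673]
contact_force: [0.2, -0.3, -1.6]
grip_width: 12.0
15.17 [571.5 289.9 108.3] n,l 69.2 264.2 F [-1.2 -1.3 -4.6] w 11.6
t 15.17 p [571.5 289.9 108.3] x [-0.009 -0.004 -1.   ] y [ 0.375  0.927 -0.007] z [ 0.927 -0.375 -0.007] F [-1.2 -1.3 -4.6] w 11.6
shift cm in tool now [5.33 0.4  0.38]
yhead 68.0 turn rad about tool x -0.0 j6 -0.84 q [ 0.35  0.66  1.33 -0.    1.16 -0.84]
shift after turn [5.33 0.4  0.38]
```

View pics/c23.png

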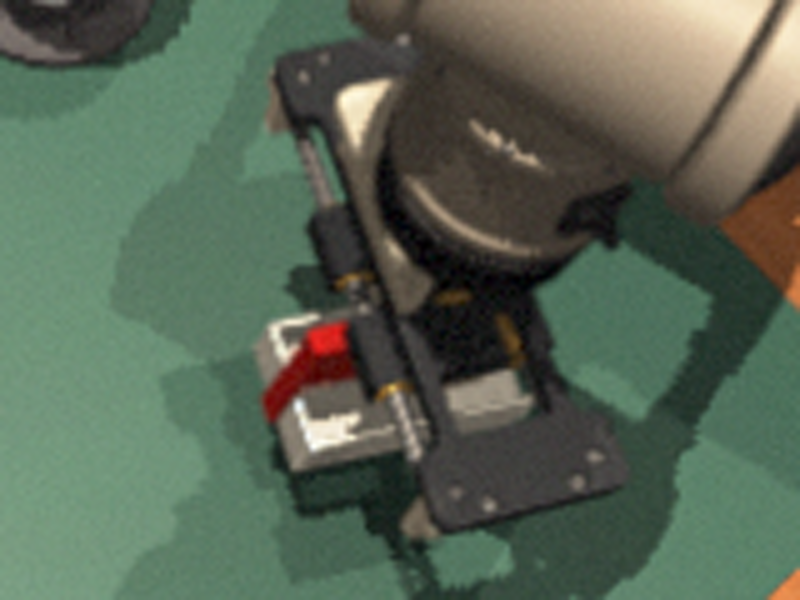

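```bash
python3 -m handwheel '[[[2,0,0,0],[1.5,0,0,0],[0.8,0,0,0],[0.3,0,0,0],[0.3,0,0,0],[0,0,0,0]]]';python3 -m handwheel '[[[0.3,0,0,0],[0.3,0,0,0],[0,0,0,0]]]'; python3 -c "
from h import *
im,d=snap('c24',(290,260,160,120,5)); plan([576,292,55],68)
"
```

```text
time: 15.67
tool_pos: [574.8, 291.7, 66.9]
tcp_rot: [0.716, 1.57, 0.332]
contact_force: [0.5, -0.1, -0.9]
grip_width: 12.0
time: 15.92
tool_pos: [574.4, 291.8, 60.5]
tcp_rot: [1.666, 1.571, 1.282]
contact_force: [-0.2, 0.6, -1.8]
grip_width: 11.9
15.97 [574.5 291.8  60.7] n,l 67.1 267.2 F [-0.3  0.4 -1.4] w 11.7
t 15.97 p [574.5 291.8  60.7] x [ 0.  0. -1.] y [0.374 0.927 0.   ] z [ 0.927 -0.374 -0.   ] F [-0.3  0.4 -1.4] w 11.7
shift cm in tool now [0.57 0.07 0.14]
yhead 68.0 turn rad about tool x 0.0 j6 -0.84 q [ 0.35  0.71  1.37  0.    1.06 -0.84]
shift after turn [0.57 0.07 0.14]
```

View pics/c24.png

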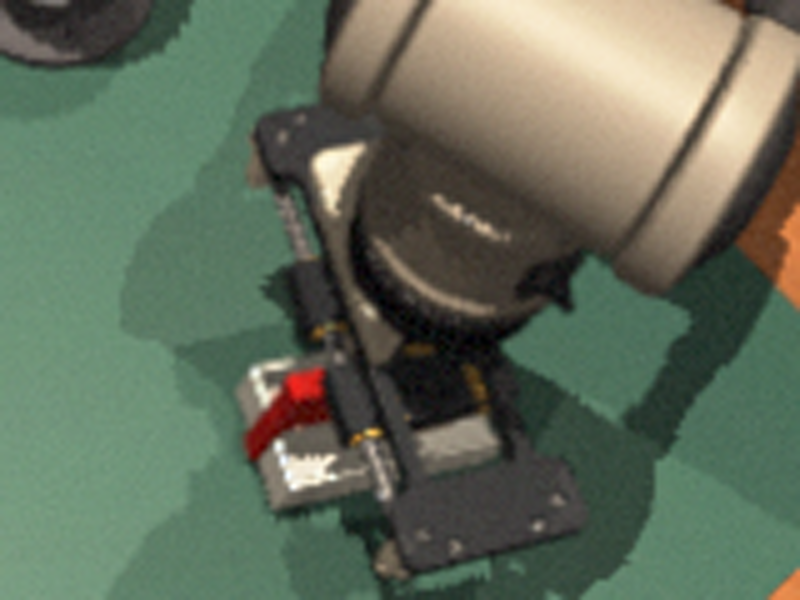

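Still in the air, so I'll keep lowering in small steps.

```bash
for i in 1; do python3 -m handwheel '[[[0.3,0,0,0],[0.3,0,0,0],[0,0,0,0]]]'; done; python3 -m handwheel '[[[0.25,0,0,0],[0,0,0,0]]]'; python3 -m handwheel '[[[0.2,0,0,0],[0,0,0,0]]]'; python3 -m handwheel '[[[0.2,0,0,0],[0,0,0,0]]]'
```

```text
time: 16.22
tool_pos: [574.1, 291.7, 53.9]
tcp_rot: [-2.486, 1.57, -2.87]
contact_force: [-0.8, 1.1, -1.2]
grip_width: 11.8
time: 16.38
tool_pos: [574.3, 291.7, 51.6]
tcp_rot: [-2.475, 1.57, -2.858]
contact_force: [0.1, -0.2, -1.1]
grip_width: 12.0
time: 16.55
tool_pos: [575.0, 291.8, 50.8]
tcp_rot: [0.586, 1.57, 0.202]
contact_force: [-0.2, -0.4, 2.8]
grip_width: 11.8
time: 16.72
tool_pos: [575.9, 291.5, 49.7]
tcp_rot: [0.407, 1.568, 0.023]
contact_force: [0.7, -3.2, 6.4]
grip_width: 11.8
```

```bash
python3 -m handwheel '[[[0.25,0,0,0],[0,0,0,0]]]'; python3 -m handwheel '[[[0,0,0,0],[0,0,0,0],[0,0,0,0]]]' 0.5; python3 -m handwheel '[[[-1.5,0,0,0],[-3,0,0,0],[-4,0,0,0],[-4,0,0,0],[-4,0,0,0],[-3,0,0,0]]]'; python3 -c "
from h import *
im,d=snap('c25',(290,260,160,120,5))"
```

```text
time: 16.88
tool_pos: [577.2, 291.2, 48.0]
tcp_rot: [0.431, 1.565, 0.047]
contact_force: [2.1, -4.9, 9.7]
grip_width: 11.3
time: 17.13
tool_pos: [574.3, 291.9, 45.4]
tcp_rot: [-3.077, 1.57, 2.822]
contact_force: [0.2, 0.4, -0.4]
grip_width: 27.4
time: 17.63
tool_pos: [574.7, 292.2, 244.2]
tcp_rot: [0.815, 1.568, 0.431]
contact_force: [0.2, -0.1, 0.6]
grip_width: 45.8
17.68 [576.7 293.  250.4] n,l 65.5 269.1 F [0.9 0.6 4.3] w 45.9
```

View pics/c25.png

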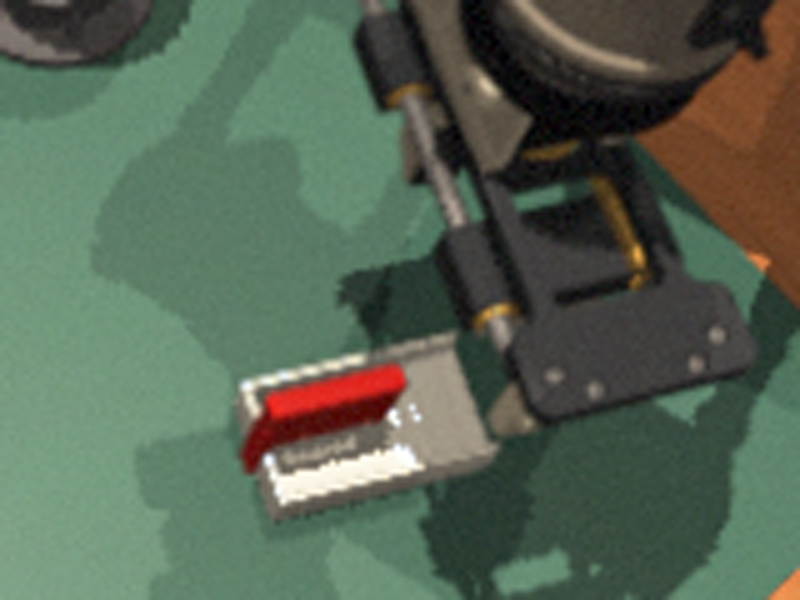

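```bash
python3 -m handwheel '[[[0,-2,0.5,0],[0,-3.6,0.95,0],[0,-3.6,0.95,0],[0,-3.6,0.95,0],[0,-3.6,0.95,0],[0,-3.6,0.95,0],[0,-3.6,0.95,0],[0,-3.6,0.95,0]]]'; python3 -m handwheel '[[[0,-3.6,0.95,0],[0,-3.6,0.95,0],[0,-3.6,0.95,0],[0,-3.6,0.95,0],[0,-3.6,0.95,0],[0,-3.6,0.95,0],[0,-3.6,0.95,0],[0,-3.6,0.95,0]]]' 0.6; python3 -m handwheel '[[[0,-1,0.5,0],[0,-0.5,0.3,0],[0,0,0,0]]]';  python3 - <<'E'
from h import *
im,d=bot.capture('top'); im2,d2=bot.capture('scene'); save('t26',im); np.save('pics/t26.npy',d); np.save('pics/s26.npy',d2); save('s26',im2)
plan([503.7,-304.5,150],68)
cr=lambda im,x,y,w,h: cv2.resize(im[y:y+h,x:x+w],(400,300),interpolation=cv2.INTER_CUBIC)
save('c26',np.hstack([cr(im,200,170,80,60),cr(im2,262,205,80,60)]))
E
```

```text
time: 18.35
tool_pos: [538.2, 11.5, 240.1]
tcp_rot: [3.123, 1.57, 2.74]
contact_force: [0.2, -0.1, 0.4]
grip_width: 45.6
time: 19.02
tool_pos: [501.0, -284.1, 240.0]
tcp_rot: [2.518, 1.57, 2.134]
contact_force: [0.4, -0.4, -0.1]
grip_width: 55.2
time: 19.27
tool_pos: [503.4, -300.0, 239.8]
tcp_rot: [2.503, 1.57, 2.118]
contact_force: [-0.9, 0.1, -1.1]
grip_width: 55.4
t 19.37 p [ 503.6 -298.2  240.2] x [-0.     0.001 -1.   ] y [0.374 0.928 0.001] z [ 0.928 -0.374 -0.001] F [ 0.  -0.1 -0. ] w 55.1
shift cm in tool now [ 9.02 -0.59  0.25]
yhead 68.1 turn rad about tool x 0.001 j6 -1.85 q [-0.67  0.45  1.33  0.    1.37 -1.85]
shift after turn [ 9.02 -0.59  0.25]
```

View pics/c26.png

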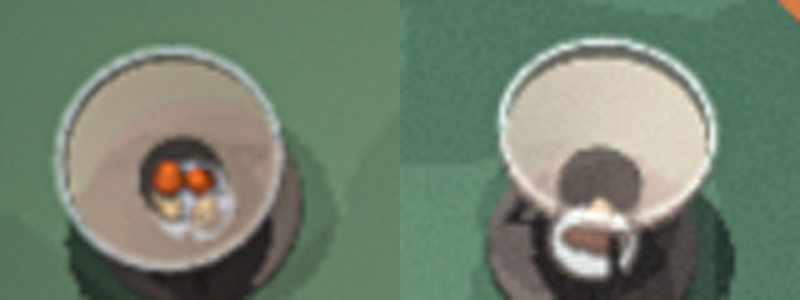

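View pics/s26.png

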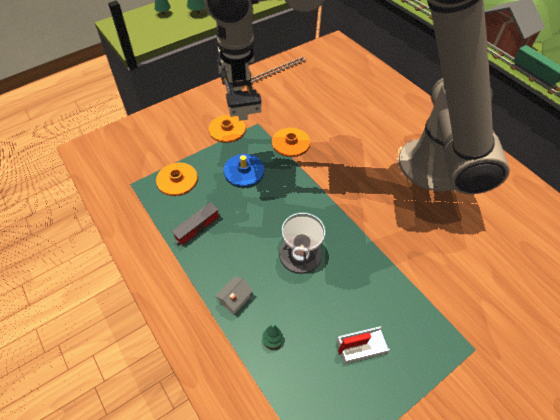

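```bash
python3 -m handwheel '[[[3,-0.3,0.1,0],[4,-0.3,0.1,0],[4,0,0,0],[3,0,0,0],[1.5,0,0,0],[0,0,0,0]]]';  python3 - <<'E'
from h import *
im,d=bot.capture('top'); im2,d2=bot.capture('scene'); save('t27',im)
plan([503.7,-304.5,42],68)
cr=lambda im,x,y,w,h: cv2.resize(im[y:y+h,x:x+w],(400,300),interpolation=cv2.INTER_CUBIC)
save('c27',np.hstack([cr(im,320,180,100,75),cr(im2,195,125,100,75)]))
E
```

```text
time: 19.87
tool_pos: [501.5, -302.4, 81.8]
tcp_rot: [2.801, 1.563, 2.419]
contact_force: [-0.5, 0.7, 0.0]
grip_width: 55.3
t 19.97 p [ 503.6 -304.6   86.1] x [ 0.  0. -1.] y [0.373 0.928 0.   ] z [ 0.928 -0.373 -0.   ] F [ 0.2 -1.1  0.2] w 55.1
shift cm in tool now [4.41 0.01 0.  ]
yhead 68.1 turn rad about tool x 0.002 j6 -1.86 q [-0.67  0.6   1.52  0.    1.02 -1.86]
shift after turn [4.41 0.01 0.  ]
```

View pics/c27.png

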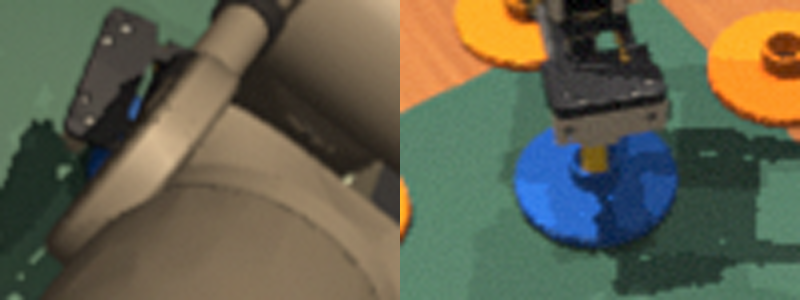

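```bash
python3 -m handwheel '[[[2,0,0,0],[1.6,0,0,0],[0.75,0,0,0],[0,0,0,0]]]'; python3 -m handwheel '[[[0,0,0,0],[0,0,0,0],[0,0,0,0],[0,0,0,0],[0,0,0,0],[0,0,0,0],[0,0,0,0],[0,0,0,0]]]' 0;  python3 - <<'E'
from h import *
im2,d2=bot.capture('scene')
plan([503.7,-304.5,42],68)
crop('c28',im2,195,125,100,75,6)
E
```

```text
time: 20.3
tool_pos: [503.2, -305.3, 42.2]
tcp_rot: [2.43, 1.57, 2.047]
contact_force: [-0.9, 0.4, 0.9]
grip_width: 55.0
time: 20.97
tool_pos: [503.2, -305.8, 42.4]
tcp_rot: [0.626, 1.57, 0.242]
contact_force: [0.2, 1.8, 3.7]
grip_width: 17.2
t 21.02 p [ 503.2 -305.8   42.4] x [ 0.  0. -1.] y [0.374 0.927 0.   ] z [ 0.927 -0.374  0.   ] F [-0.1  2.   3.8] w 17.0
shift cm in tool now [ 0.04  0.14 -0.  ]
yhead 68.0 turn rad about tool x 0.0 j6 -1.86 q [-0.68  0.65  1.56  0.    0.93 -1.86]
shift after turn [ 0.04  0.14 -0.  ]
```

View pics/c28.png

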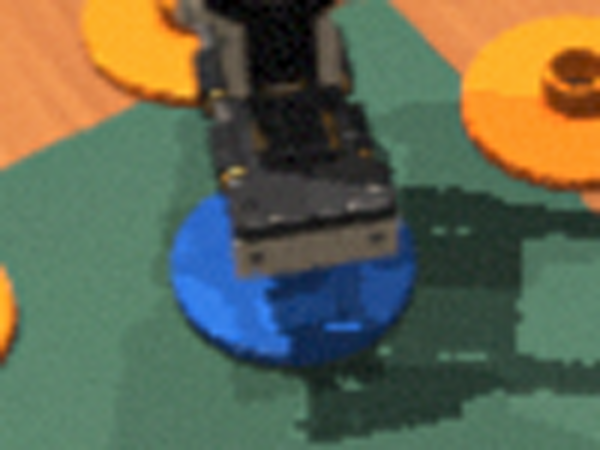

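```bash
python3 -m handwheel '[[[-0.3,0,0,0],[-1,0,0,0],[-2,0,0,0],[-3,0,0,0],[-3,0,0,0],[-3,0,0,0],[-3,0,0,0],[-2,0,0,0]]]';  python3 - <<'E'
from h import *
im2,d2=bot.capture('scene')
plan([503.7,-304.5,42],68)
crop('c29',im2,195,100,100,75,6)
E
```

```text
time: 21.68
tool_pos: [503.4, -306.4, 218.9]
tcp_rot: [-0.344, 1.567, -0.728]
contact_force: [1.1, -0.4, -1.6]
grip_width: 17.3
t 21.73 p [ 504.6 -307.3  222.4] x [ 0.007 -0.006 -1.   ] y [ 0.374  0.927 -0.003] z [ 0.927 -0.374  0.009] F [ 1.3 -1.6  2.3] w 17.0
shift cm in tool now [18.04  0.28 -0.36]
yhead 68.0 turn rad about tool x 0.0 j6 -1.86 q [-0.68  0.46  1.35 -0.    1.32 -1.86]
shift after turn [18.04  0.28 -0.36]
```

View pics/c29.png

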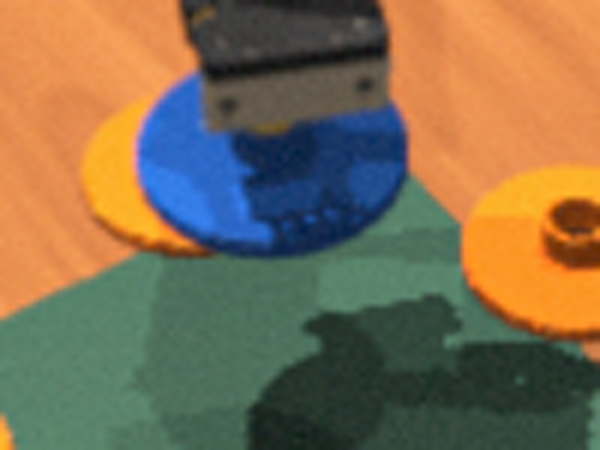

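```bash
python3 -m handwheel '[[[0,0.6,-0.2,0],[0,1.6,-0.45,0],[0,2.8,-0.8,0],[0,3.2,-0.9,0],[0,3.2,-0.95,0],[0,3.2,-0.95,0],[0,3.2,-0.95,0],[0,3.2,-0.95,0]]]';  python3 -m handwheel '[[[0,3.2,-0.95,0],[0,3.2,-0.95,0],[0,2,-0.6,0],[0,1.05,-0.3,0],[0,0.4,-0.1,0],[0,0,0,0],[0,0,0,0]]]'; python3 - <<'E'
from h import *
im2,d2=bot.capture('scene');im,d=bot.capture('top')
plan([535.6,18.2,175],68)
cr=lambda im,x,y,w,h: cv2.resize(im[y:y+h,x:x+w],(400,300),interpolation=cv2.INTER_CUBIC)
save('c30',np.hstack([cr(im,160,130,140,105),cr(im2,245,165,112,84)]))
X=depthpts('scene',d2);bl=(im2[...,2]>100)&(im2[...,0]<100)&(im2[...,2].astype(int)>im2[...,1]+40)
P=X[bl];P=P[(P[:,2]>180)&(P[:,2]<215)];print(len(P),np.median(P[:,2]),P[:,2].min(),P[:,2].max(),cv2.minEnclosingCircle(P[:,:2].astype(np.float32)))
A=np.c_[P[:,:2]-P[:,:2].mean(0),np.ones(len(P))];print('slope',np.linalg.lstsq(A,P[:,2],rcond=None)[0])
E
```

```text
time: 22.4
tool_pos: [523.0, -84.9, 213.0]
tcp_rot: [3.119, 1.566, 2.736]
contact_force: [0.7, 0.8, -2.2]
grip_width: 17.4
time: 22.98
tool_pos: [534.2, 13.4, 214.5]
tcp_rot: [-2.55, 1.569, -2.934]
contact_force: [-0.4, 0.1, -1.5]
grip_width: 17.4
t 23.08 p [534.4  12.9 214.8] x [-0.001 -0.    -1.   ] y [ 0.376  0.927 -0.   ] z [ 0.927 -0.376 -0.   ] F [-0.9  0.1 -1.7] w 17.0
shift cm in tool now [ 3.98  0.54 -0.09]
yhead 67.9 turn rad about tool x -0.001 j6 -1.3 q [-0.12  0.37  1.52 -0.    1.26 -1.3 ]
shift after turn [ 3.98  0.54 -0.09]
892 189.07835925860525 182.0511242031779 211.50458341891294 ((536.6480102539062, 12.679886817932129), 60.744590759277344)
slope [-1.42013524e-02 -6.66978411e-03  1.89248467e+02]
```

View pics/c30.png

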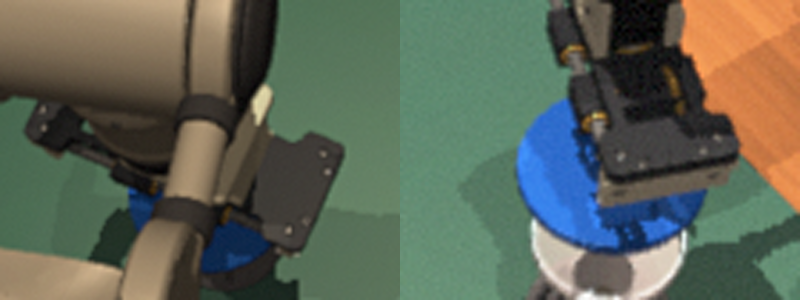

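```bash
python3 -m handwheel '[[[0,0.3,-0.04,0],[0,0.26,-0.04,0],[1,0,0,0],[1.5,0,0,0],[1.2,0,0,0],[0.6,0,0,0],[0,0,0,0],[0,0,0,0]]]'; python3 - <<'E'
from h import *
im2,d2=bot.capture('scene')
plan([535.8,18.4,155],68)
crop('c31',im2,245,165,112,84,6)
X=depthpts('scene',d2);bl=(im2[...,2]>100)&(im2[...,0]<100)&(im2[...,2].astype(int)>im2[...,1]+40)
P=X[bl];P=P[(P[:,2]>130)&(P[:,2]<165)];print(len(P),np.median(P[:,2]),cv2.minEnclosingCircle(P[:,:2].astype(np.float32)))
E
```

```text
time: 23.75
tool_pos: [535.9, 19.5, 171.9]
tcp_rot: [-2.994, 1.57, 2.905]
contact_force: [0.1, 0.1, -1.0]
grip_width: 17.2
t 23.8 p [536.3  19.5 172.4] x [ 0.001  0.    -1.   ] y [0.375 0.927 0.   ] z [ 0.927 -0.375  0.001] F [-0.7  0.6 -1.1] w 17.6
shift cm in tool now [ 1.74 -0.12 -0.01]
yhead 68.0 turn rad about tool x 0.0 j6 -1.29 q [-0.11  0.41  1.58  0.    1.15 -1.29]
shift after turn [ 1.74 -0.12 -0.01]
783 146.5032997178846 ((537.3988647460938, 18.7432861328125), 60.493953704833984)
```

View pics/c31.png

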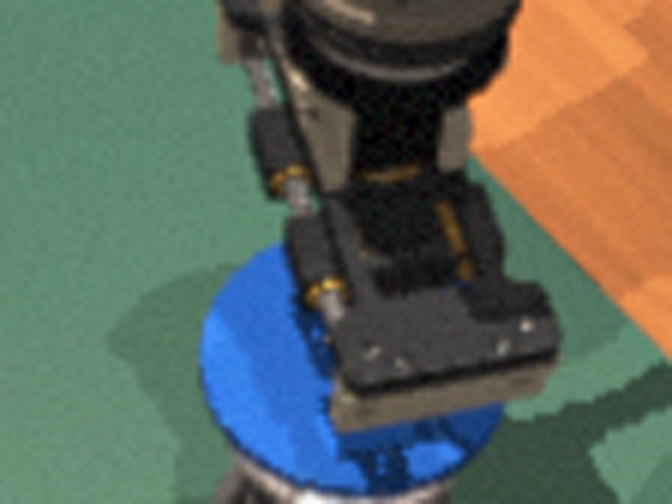

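```bash
python3 -m handwheel '[[[0.3,0,0,0],[0.3,0,0,0],[0,0,0,0]]]'; python3 -m handwheel '[[[0.3,0,0,0],[0,0,0,0]]]'; python3 -m handwheel '[[[0.3,0,0,0],[0,0,0,0]]]'; python3 -m handwheel '[[[0.2,0,0,0],[0,0,0,0]]]'
```

```text
time: 24.05
tool_pos: [535.8, 19.6, 165.9]
tcp_rot: [-3.113, 1.571, 2.787]
contact_force: [-1.2, -0.2, -1.5]
grip_width: 17.2
time: 24.22
tool_pos: [535.8, 19.6, 162.7]
tcp_rot: [-3.045, 1.57, 2.855]
contact_force: [-0.5, -0.4, -1.2]
grip_width: 17.2
time: 24.38
tool_pos: [535.7, 19.6, 159.6]
tcp_rot: [-3.028, 1.57, 2.871]
contact_force: [0.5, 0.2, -1.1]
grip_width: 17.1
time: 24.55
tool_pos: [535.8, 19.6, 157.8]
tcp_rot: [-3.04, 1.57, 2.86]
contact_force: [-0.1, 0.3, -1.6]
grip_width: 17.5
```

```bash
python3 -m handwheel '[[[0.15,0,0,0],[0,0,0,0]]]'; python3 -m handwheel '[[[0.1,0,0,0],[0,0,0,0]]]'; python3 -m handwheel '[[[0.1,0,0,0],[0,0,0,0]]]'
```

```text
time: 24.72
tool_pos: [535.9, 19.6, 156.4]
tcp_rot: [3.125, 1.57, 2.742]
contact_force: [-0.6, -0.3, -1.8]
grip_width: 17.2
time: 24.88
tool_pos: [535.9, 19.6, 155.5]
tcp_rot: [2.163, 1.571, 1.779]
contact_force: [-0.6, 0.0, -0.9]
grip_width: 17.4
time: 25.05
tool_pos: [536.0, 19.5, 155.4]
tcp_rot: [0.328, 1.57, -0.056]
contact_force: [-1.4, 0.3, 4.0]
grip_width: 17.2
```

```bash
python3 -m handwheel '[[[0.12,0,0,0],[0,0,0,0]]]'; python3 - <<'E'
from h import *
im2,d2=bot.capture('scene');im,d=bot.capture('top')
plan([535.8,18.4,155],68)
cr=lambda im,x,y,w,h: cv2.resize(im[y:y+h,x:x+w],(400,300),interpolation=cv2.INTER_CUBIC)
save('c32',np.hstack([cr(im,180,140,112,84),cr(im2,250,195,100,75)]))
X=depthpts('scene',d2);bl=(im2[...,2]>100)&(im2[...,0]<100)&(im2[...,2].astype(int)>im2[...,1]+40)
P=X[bl];P=P[(P[:,2]>124)&(P[:,2]<140)];print(len(P),np.median(P[:,2]),cv2.minEnclosingCircle(P[:,:2].astype(np.float32)))
A=np.c_[P[:,:2]-P[:,:2].mean(0),np.ones(len(P))];print('slope',np.linalg.lstsq(A,P[:,2],rcond=None)[0])
E
```

```text
time: 25.22
tool_pos: [536.1, 19.5, 155.4]
tcp_rot: [0.226, 1.569, -0.158]
contact_force: [-5.6, -0.3, 13.9]
grip_width: 17.6
t 25.32 p [536.1  19.5 155.4] x [ 0.002 -0.    -1.   ] y [0.374 0.927 0.   ] z [ 0.927 -0.374  0.002] F [-4.8 -0.7 12.5] w 17.2
shift cm in tool now [ 0.04 -0.12  0.02]
yhead 68.0 turn rad about tool x 0.0 j6 -1.29 q [-0.11  0.43  1.6  -0.    1.11 -1.29]
shift after turn [ 0.04 -0.12  0.02]
749 130.01958643887815 ((538.522705078125, 18.36502456665039), 61.74334716796875)
slope [-6.05073388e-03 -4.87232329e-03  1.30058717e+02]
```

View pics/c32.png

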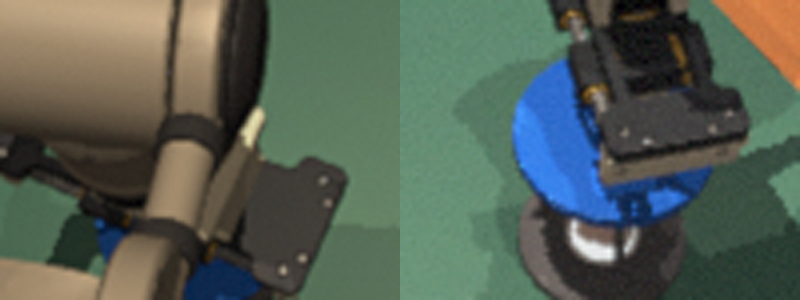

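```bash
python3 -m handwheel '[[[-0.08,0,0,0],[0,0,0,0]]]'; python3 -m handwheel '[[[0,0,0,0],[0,0,0,0],[0,0,0,0],[0,0,0,0],[0,0,0,0],[0,0,0,0],[0,0,0,0],[0,0,0,0]]]' 0.62; python3 - <<'E'
from h import *
im2,d2=bot.capture('scene')
plan([535.8,18.4,134],68)
crop('c33',im2,250,185,112,84,6)
E
```

```text
time: 25.48
tool_pos: [536.0, 19.5, 155.4]
tcp_rot: [0.259, 1.57, -0.125]
contact_force: [-4.2, -0.4, 8.6]
grip_width: 17.2
time: 26.15
tool_pos: [536.0, 19.5, 154.2]
tcp_rot: [2.664, 1.571, 2.281]
contact_force: [0.6, -0.2, 0.6]
grip_width: 57.1
t 26.2 p [536.   19.6 154.2] x [ 0.  0. -1.] y [0.374 0.927 0.   ] z [ 0.927 -0.374 -0.   ] F [-0.6 -0.6  0.7] w 56.9
shift cm in tool now [ 2.02 -0.12  0.03]
yhead 68.0 turn rad about tool x 0.0 j6 -1.29 q [-0.11  0.43  1.6   0.    1.11 -1.29]
shift after turn [ 2.02 -0.12  0.03]
```

View pics/c33.png

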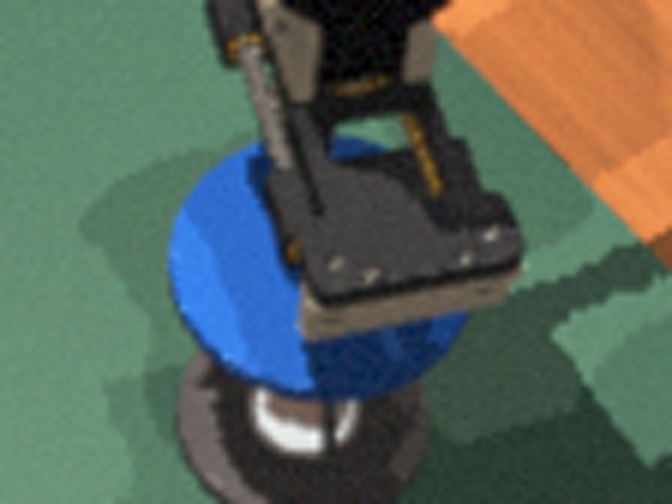

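```bash
python3 -m handwheel '[[[0.8,-0.08,0,0],[0.7,0,0,0],[0.4,0,0,0],[0,0,0,0]]]'; python3 -m handwheel '[[[0,0,0,0],[0,0,0,0],[0,0,0,0],[0,0,0,0],[0,0,0,0],[0,0,0,0]]]' 0.2; python3 - <<'E'
from h import *
im2,d2=bot.capture('scene')
plan([535.8,18.4,134],68)
crop('c34',im2,250,185,112,84,6)
E
```

```text
time: 26.53
tool_pos: [534.8, 18.9, 133.7]
tcp_rot: [-2.902, 1.568, 2.998]
contact_force: [-0.1, 0.3, -0.0]
grip_width: 57.0
time: 27.03
tool_pos: [535.8, 18.8, 135.5]
tcp_rot: [0.377, 1.57, -0.007]
contact_force: [-0.2, -0.1, 0.2]
grip_width: 36.4
t 27.08 p [535.8  18.8 135.5] x [ 0.001  0.    -1.   ] y [0.374 0.927 0.   ] z [ 0.927 -0.374  0.001] F [ 0.8 -0.8  0.8] w 36.5
shift cm in tool now [ 0.15 -0.04  0.01]
yhead 68.0 turn rad about tool x 0.0 j6 -1.3 q [-0.11  0.45  1.63  0.    1.06 -1.3 ]
shift after turn [ 0.15 -0.04  0.01]
```

View pics/c34.png

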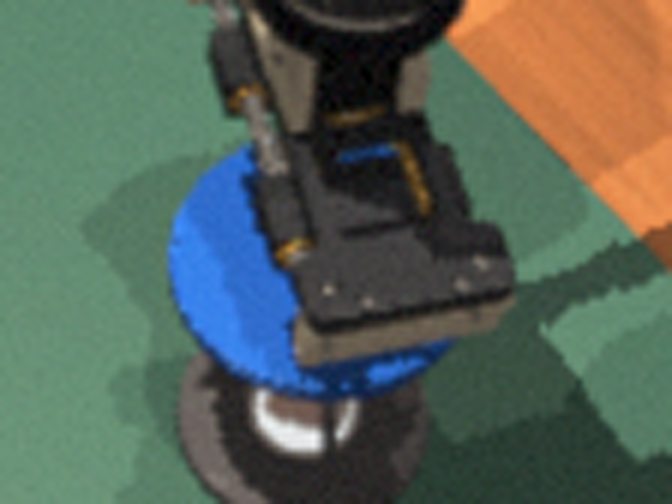

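```bash
python3 -m handwheel '[[[-0.3,0,0,0],[-0.7,0,0,0],[-1,0,0,0],[-1.2,0,0,0],[-1.2,0,0,0],[-1.2,0,0,0],[-1.2,0,0,0],[-1.2,0,0,0]]]'; python3 -m handwheel '[[[-1.2,0,0,0],[-1.2,0,0,0],[-0.8,0,0,0],[-0.4,0,0,0],[0,0,0,0],[0,0,0,0]]]'; python3 - <<'E'
from h import *
im2,d2=bot.capture('scene');im,d=bot.capture('top')
plan([535.8,18.4,134],68)
cr=lambda im,x,y,w,h: cv2.resize(im[y:y+h,x:x+w],(400,300),interpolation=cv2.INTER_CUBIC)
save('c35',np.hstack([cr(im,160,120,140,105),cr(im2,240,150,120,90)]))
X=depthpts('scene',d2);bl=(im2[...,2]>100)&(im2[...,0]<100)&(im2[...,2].astype(int)>im2[...,1]+40)
P=X[bl];m=np.median(P[:,2]);P=P[abs(P[:,2]-m)<8];print(len(P),m,cv2.minEnclosingCircle(P[:,:2].astype(np.float32)))
A=np.c_[P[:,:2]-P[:,:2].mean(0),np.ones(len(P))];print('slope',np.linalg.lstsq(A,P[:,2],rcond=None)[0])
E
```

```text
time: 27.75
tool_pos: [535.8, 18.8, 216.9]
tcp_rot: [0.362, 1.57, -0.022]
contact_force: [0.5, 0.0, -0.3]
grip_width: 36.6
time: 28.25
tool_pos: [535.5, 18.8, 251.1]
tcp_rot: [2.778, 1.571, 2.395]
contact_force: [0.2, 0.6, -1.3]
grip_width: 36.6
t 28.35 p [535.3  18.9 250.5] x [-0.001  0.    -1.   ] y [ 0.374  0.927 -0.   ] z [ 0.927 -0.374 -0.001] F [ 0.5 -0.2 -0.5] w 36.6
shift cm in tool now [11.65 -0.02  0.08]
yhead 68.0 turn rad about tool x 0.0 j6 -1.29 q [-0.11  0.34  1.45  0.    1.35 -1.29]
shift after turn [11.65 -0.02  0.08]
790 245.74279479430436 ((536.5883178710938, 18.41461944580078), 60.9291877746582)
slope [-3.93064331e-03 -5.51745844e-03  2.45564502e+02]
```

View pics/c35.png

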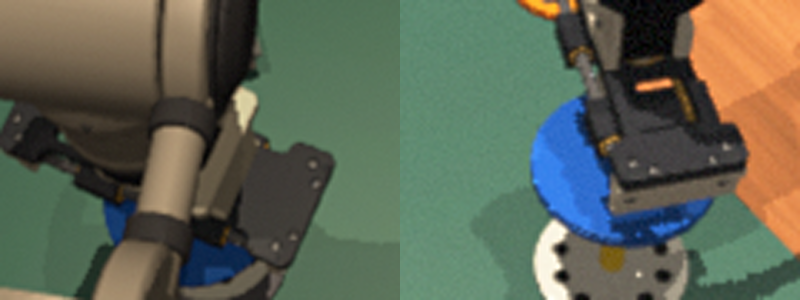

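```bash
python3 - <<'E'
from h import *
im2,d2=bot.capture('scene')
crop('c36',im2,255,205,90,68,7)
save('s36',im2)
X=depthpts('scene',d2);v,u=np.mgrid[:420,:560]
s=(X[...,2]>110)&(X[...,2]<145)&(np.hypot(X[...,0]-537.5,X[...,1]-19)<70)
P=X[s];m=np.median(P[:,2]);P=P[abs(P[:,2]-m)<5];print(len(P),m,cv2.minEnclosingCircle(P[:,:2].astype(np.float32)))
A=np.c_[P[:,:2]-P[:,:2].mean(0),np.ones(len(P))];print('slope',np.linalg.lstsq(A,P[:,2],rcond=None)[0])
for l in('inner_lid','stem_top'):print(l,bot.spot_point('scene',l)[:2])
print(bot.get_obs()['time'])
E
```

```text
1029 125.94699013266415 ((537.9404296875, 18.013877868652344), 55.44023895263672)
slope [-5.13385568e-03 -5.52601102e-03  1.25947779e+02]
inner_lid [{'point': [305.7, 190.0], 'conf': 0.63}, {'point': [305.2, 227.0], 'conf': 0.6}]
stem_top [{'point': [308.0, 217.4], 'conf': 0.59}]
28.5
```

View pics/c36.png

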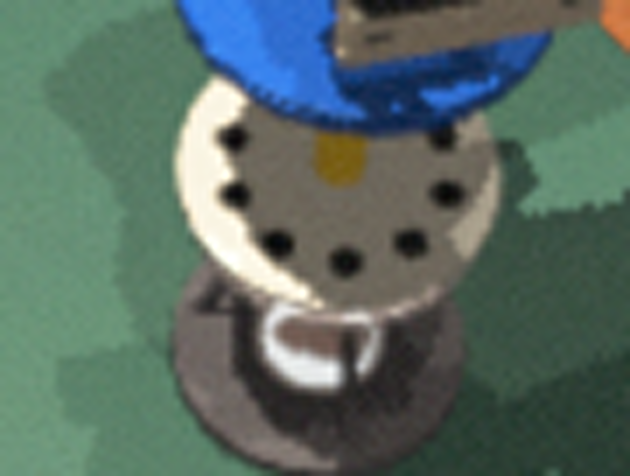

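View pics/s36.png

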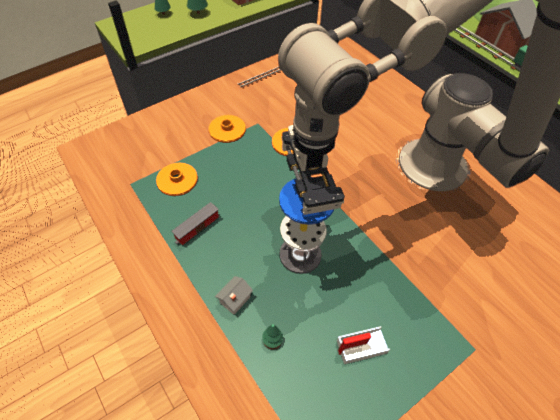

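```bash
python3 -c "
from plant import bot
print(bot.close_job())"
```

```text
the job is handed in; nothing more can be done
None
```

The job is done and was handed in at about 28.5 s of the 72 s allowed; no verdict came back.

**Pour:** The moves can't tilt the tool, so I let the scoop pivot in the grip. I pushed its nose first against the outside of the jar's lip, then against the far inside wall over the mouth, until it stood at about 50°. All four stones came to the nose and one rested on the rim. A slow pull back took it in, and the top view afterwards showed two terracotta and two light stones down in the tube. I levelled the scoop on the near rim and set it down upright and empty near its first place.

**Lids:** I carried the nested lids by the yellow stem and lowered them until they stopped firmly at about 13 N, 155 mm on the TCP, as expected, before letting go. Then I lifted the blue outer lid by its collar.

**Last checks, from the scene camera:**
- **Inner lid:** the flange top reads 126 mm with the camera reading about 1 mm low, so it matches the expected 127 mm. It is level to about 0.4° and within about 1.2 mm of the jar's centre.
- **Outer lid:** held level to about 0.4°, with its lower edge at about 235 mm, some 54 mm above the stem top (181 mm).
- **Bystanders:** the pine, cottage and boxcar look unmoved.

**Disagreements:**
- The two cameras differ by about 3 mm in x, so I lined the lids up on relative positions.
- The network's best guess for the inner lid fell on the blue lid; its second guess was right.
- The top camera was blocked by the arm at the end, so the final state was checked only from the scene camera.

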